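# Break the lid stay of a curing unit, lower the lid and start it

### The arm

A 6-joint arm with a two-finger parallel gripper is mounted at the origin on the work surface. World frame = base frame: x ahead of the robot, y to its left, z up, the work surface at z = 0. Lengths are in mm, angles in rad, forces in N, time in s.
With the tool pointing down it reaches from about 350 to 975 mm from the base axis. Payload 7.1 kg.
Tool frame: the origin (TCP) lies between the finger pads; the fingertips stand 8 mm ahead of it and the grasp point (between the pads) lies 11 mm behind it (ctrl.tips_ahead is the distance from the TCP to the fingertips, in mm); y points along the fingers, z is the direction in which the jaws open and shut, and the axes are right-handed (so a half turn about y gives the same grasp; the last joint's range is limited). The gripper opens to 88 mm and grips with 3 to 60 N. Pads are 20 mm wide; open, the fingers measure 115 mm over their backs; the gripper's body (75 mm by 178 mm) begins 61 mm behind the grasp point.
Start: joints at [1.091, 0.423, 1.63, -0, 1.089, -0.019], TCP at [277.883, 559.809, 230.675] pointing down, gripper open.
Joint ranges: [-3, 3], [-0.9, 2.11], [0.09, 2.58], [-1.31, 4.45], [0.11, 2.69], [-2.54, 2.54]. Speed limits (rad/s): [2.39, 2.39, 3.01, 3.14, 3.14, 3.14].

### API

Orientations are given as a rotation vector (axis times angle).
In Python, from workcell import ctrl gives the robot as it stands.
- The arm moves only by the shell command python3 -m creep 'ROWS'. ROWS is JSON, a list of rows, each an object of numbers: "tx", "ty", "tz": the shift along the world's x, y, z in mm; "rx", "ry", "rz": the turn, a rotation vector about the world's x, y, z in rad; "fingers": the closure in counts, from 0 (fully open) to 255 (shut). A call has 1 to 10 rows; each row is the pose to reach, as a shift and turn from the pose commanded when the call began; what a row does not reach only later rows make up. A row lasts 1/8 s, in which the tool goes at most 62.5 mm and 10.7 degrees, less where a joint would pass 70% of its speed; a pose out of reach is approached as far as the arm can. A call with a gripper value outside its range is refused whole. The fingers move at their own pace and stop on an object; the grip force is fixed at half the most. Time passes only in rows, so rows that repeat a pose let the fingers close. It gives the time, the measured TCP pose, the force and the opening at its end, in the units of the state.
- ctrl.get_obs(): the state, without advancing time (a new reading comes with each control period).
- ctrl.get_image(name): name is "side" or "top"; returns a dict with "pixels" (400x640x3 uint8, blue, green, red), "intrinsics" (3x3 intrinsics, pixels), "rvec" (rotation vector, rad) and "tvec" (3), from world to camera coordinates, as OpenCV has them. Camera axes: x right, y down, z forward; pixel columns grow to the right and rows downward; lengths in mm; the calibration is good to about 2 mm. A picture is of the moment at which its call begins. There is no depth.
- ctrl.close_job(): hands the job in, once; it reports no verdict.
The state is a dict: "t": time; "qpos": joint angles; "qvel": joint speeds; "joint_torque": joint torques, N m; "ee_pos": TCP position; "orientation": TCP orientation; "ft_force": force on the tool from outside, world axes, zero at the start; "moment": the same for the moment, N m; "width": finger opening in mm.
Only numpy, scipy, OpenCV 4.12 (cv2) and the standard library are available. Lean on these libraries where they do the work, as an engineer would, in place of code of your own. Each camera call takes 0.05 s, during which the arm holds its last target.

### The job

The curing unit's clear lid is propped open by a folding stay that is locked at its knuckle: push the knuckle back until the stay has given way, with the lid still up. Then hold the lid, for which it has a bar handle, lower it gently all the way shut without ever letting it drop, let go, and only then press the start button fully down and release it. Leave everything else on the bench where it stands.

Things in the scene. Friction and masses are not known exactly. Their poses are not given: they have to be found in the camera images.
- unit: White bench-top curing unit, fixed to the bench: an open chamber 250 x 250 mm, 110 mm high, with a control column 120 mm wide on its right (-y) side. Origin at the centre of the chamber's underside; z up, x points from its front (robot side) to its back, y to the left; it turns about z only. The lid's hinge line is parallel to y, at x = +100 mm, z = 112 mm. A small loose dental model sits inside.
- handle (a point): Middle of the lid's steel bar handle: a round bar 12 mm thick, 120 mm long, parallel to the unit's y, on two side legs 120 mm apart, 40 mm beyond the lid's front edge and in the lid's plane (gap of 34 mm between bar and lid edge). The bar's axis is 260 mm from the hinge line; the bar may turn between the fingers. As found it stands about 337 mm above the bench; with the lid shut it is at x = -160 mm, z = 115 mm in the unit's frame, in front of the unit.
- lid_hinge (a point): Point on the lid's hinge line, at the middle of its width (unit frame x = +100, y = 0, z = 112 mm). The lid is a clear 6 mm plate with a dark rim, 220 mm long from the hinge, 250 mm wide, about 0.42 kg.
- lid (a joint): Lid angle, rad: 0 = open as found (60 degrees above level, leaning back, underside towards the robot), grows as the lid closes, 1.047 = shut (stop). The hinge is stiff enough to hold the lid near its open position after the stay has given way, but after roughly 8 to 17 degrees of closing the lid falls by itself unless it is held (about 2 N at the handle).
- knuckle (a point): Centre of the stay's knuckle: a dark steel roller 22 mm in diameter, 34 mm long, axis parallel to the unit's y, at the middle of the two-link steel stay below the lid on the left (unit frame y = +85 mm). As found at about x = -20, z = 167 mm in the unit's frame. The lid and handle stand above it, so it is reached from the front with the tool tilted forward under the handle.
- stay_pivot (a point): Lower pivot of the stay on the unit (unit frame x = -55, y = +85, z = 100 mm). The lower link, 75.5 mm from this pivot to the knuckle, swings about it, axis parallel to y; the upper link, also 75.5 mm, is pinned to the lid's underside 140 mm from the hinge.
- stay_knuckle (a joint): Fold of the stay, rad: 0 = locked, against its stop, knuckle 5 mm on the robot's side of the straight line; 0.14 = straight; larger = broken, knuckle pushed back (+x of the unit) and down. Pushing the knuckle back takes 1 to 3 N. From 0.4 on it counts as given way; at 0.8 the lid has sunk only about 4 degrees, at 1.0 about 6, and it still stays up; pushed much further it falls; about 3 when the lid is shut. The lid cannot be closed while the stay is locked.
- start_top (a point): Centre of the top of the start button, a grey round button 36 mm in diameter on top of the control column (unit frame x = -60, y = -180 mm), pressed straight down.
- start (a joint): Start button travel, m: 0 = up, 0.006 = fully down (5 N); springs back up.
- cured_model: Dental arch model, 60 x 65 x 20 mm, loose on the chamber floor; origin under its centre. Leave it.
- model: Dental arch model, 60 x 65 x 20 mm, loose on the bench left in front of the unit; leave it.
- blank: White milling blank, a disc 98 mm in diameter, 20 mm high, flat on the bench in front of the unit below the handle's path; leave it.
- resin: Amber bottle, 68 mm in diameter, 170 mm high, upright at the unit's left side; leave it.
- jar: Jar 70 mm in diameter, 75 mm high, at the right of the control column; leave it.
- bowl: Bowl 100 mm in diameter, 50 mm high, at the right of the control column; leave it.
- brush: Brush lying in front of the control column; leave it.

How it is judged (in metres and radians):
On the way, in this order (a step that is already met when the one before it is completed fails the run):
1. the stay has given way at its knuckle (folded past 0.4 rad) while the lid is still up (less than 20 degrees lower than found) (value of joint stay_knuckle above 0.4 rad and value of joint lid below 0.35 rad), for 0.1 s.
2. the fingers hold the lid (more than 0.5 N) on its way down, between about 29 and 57 of its 60 degrees (value of joint lid between 0.5 and 1 rad and contact force between the fingers and lid above 0.5 N), for 0.1 s.
3. the lid is shut (within 2 degrees) and still, and the fingers have let go of it (value of joint lid above 1.012 rad and velocity of joint lid below 0.1 rad/s and contact force between the fingers and lid below 0.1 N), for 0.2 s.
4. the start button is pressed down (more than 4 mm) with the lid shut (value of joint start above 0.004 m and value of joint lid above 1.012 rad), for 0.05 s.
At the end, for the whole second after the job is handed in: The lid is shut to within 2 degrees of its stop and the start button is up again (less than 2 mm down); every loose thing is within 30 mm of where it stood (value of joint lid above 1.012 rad and value of joint start below 0.002 m and distance of each of cured_model, model, blank, resin, jar, bowl, brush from where it was at the start of the episode below 0.03 m); the robot touches nothing.
It fails at once if the lid drops or is slammed: it closes faster than 1.2 rad/s (about 0.3 m/s at the handle) (velocity of joint lid above 1.2 rad/s).
It fails at once if the start button is pressed (more than 4 mm) while the lid is not shut (value of joint start above 0.004 m and value of joint lid below 1 rad).
It fails at once if a loose thing on the bench or in the unit is pushed more than 30 mm from its place (distance of any of cured_model, model, blank, resin, jar, bowl, brush from where it was at the start of the episode above 0.03 m).
It fails at once if a loose thing is knocked over (tilted more than 30 degrees) (angle between any of resin, jar, bowl's own z axis and vertical above 0.52 rad).
It also fails if it takes over 64 s, if anything falls off the work surface, if the arm or the gripper's body presses on something with over 40 N, if the wrist force passes 120 N, or if a joint passes its speed limit or range.

## Working session

There is one attempt and no reset: what is moved stays moved. The work goes in short steps, Python scripts to look and compute and a shell command to move; the robot and the scene stay as the last step left them, time stands still between calls to the robot, and variables do not carry over. Pictures are saved under pics/ and viewed, and the job is handed in when it is done.

```bash
ls; mkdir -p pics; python3 - <<'E'
from workcell import ctrl
import cv2,numpy as np
print(ctrl.get_obs(), ctrl.tips_ahead)
for n in("side","top"):
    im=ctrl.get_image(n); cv2.imwrite(f"pics/{n}0.png",im["pixels"])
    print(n,im["intrinsics"],im["rvec"],im["tvec"])
    R=cv2.Rodrigues(np.array(im["rvec"],float))[0]; print(-R.T@np.array(im["tvec"]))
E
```

```text
pics
{'t': 0.0, 'qpos': array([ 1.09101759e+00,  4.23821838e-01,  1.63070243e+00, -4.20405319e-05,
        1.08856743e+00, -1.89660857e-02]), 'qvel': array([-0.00049005,  0.00128525, -0.00046747,  0.00101989, -0.00060269,
       -0.00132185]), 'joint_torque': array([-3.32333009e-03, -5.44633126e+01, -2.73666590e+01,  6.43948861e-02,
        2.28373648e-02, -1.03309201e-04]), 'ee_pos': array([277.63970377, 559.34075772, 229.90866021]), 'orientation': array([-1.54189559,  0.36166252, -0.36113414]), 'ft_force': array([ 0.38180458,  0.18790483, -0.75099601]), 'moment': array([-0.05736904, -0.00376161,  0.01159287]), 'width': 88.03400441658017} 8.0
side [[472.50777575   0.         320.72214027]
 [  0.         472.50777575 199.4030187 ]
 [  0.           0.           1.        ]] [ 2.35629566 -0.22885025  0.0713527 ] [-556.99891143  256.18521176 1259.59476105]
[ 434.30149436 -793.20053561 1069.89379586]
top [[454.17452228   0.         323.57443468]
 [  0.         454.17452228 199.67278371]
 [  0.           0.           1.        ]] [ 2.12389925 -2.05907456  0.2622323 ] [  -9.94334847  616.89152451 1094.17340661]
[ 331.37626883    8.3122036  1211.6064306 ]
```

View pics/side0.png

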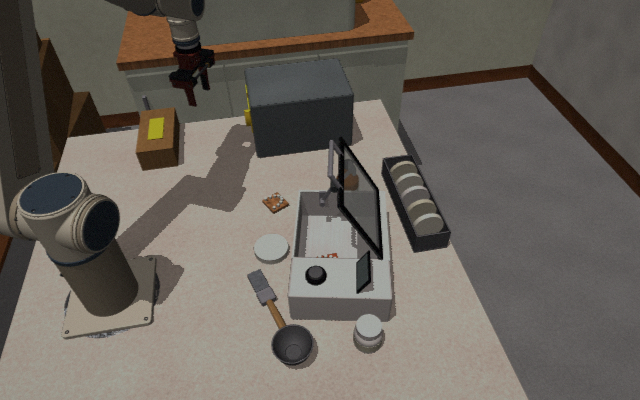

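View pics/top0.png

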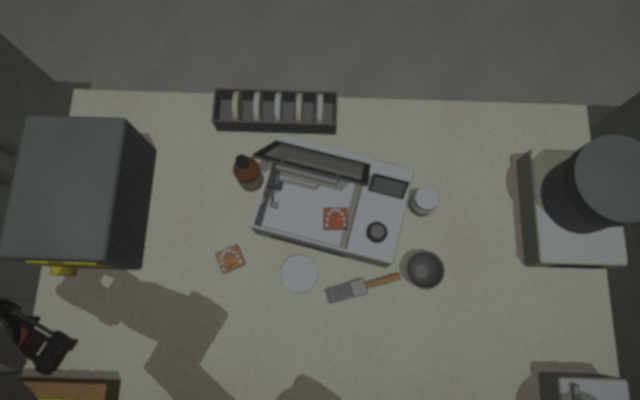

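```bash
python3 - <<'E'
import cv2
s=cv2.imread("pics/side0.png");t=cv2.imread("pics/top0.png")
cv2.imwrite("pics/s1.png",cv2.resize(s[130:330,240:460],None,fx=3.5,fy=3,interpolation=cv2.INTER_CUBIC)[:600,:800])
g=cv2.convertScaleAbs(t[125:275,225:425],alpha=1.5,beta=10)
cv2.imwrite("pics/t1.png",cv2.resize(g,None,fx=4,fy=4,interpolation=cv2.INTER_CUBIC))
E
```

```text
(no output)
```

View pics/s1.png

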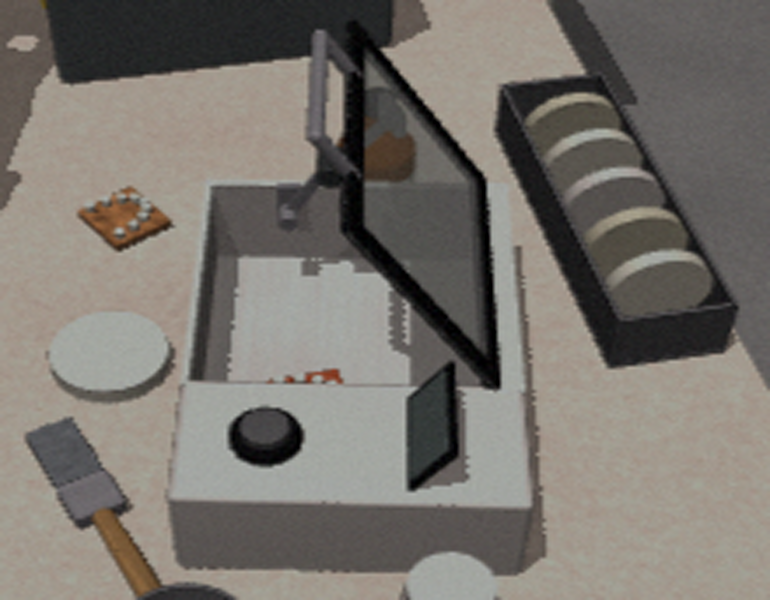

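View pics/t1.png

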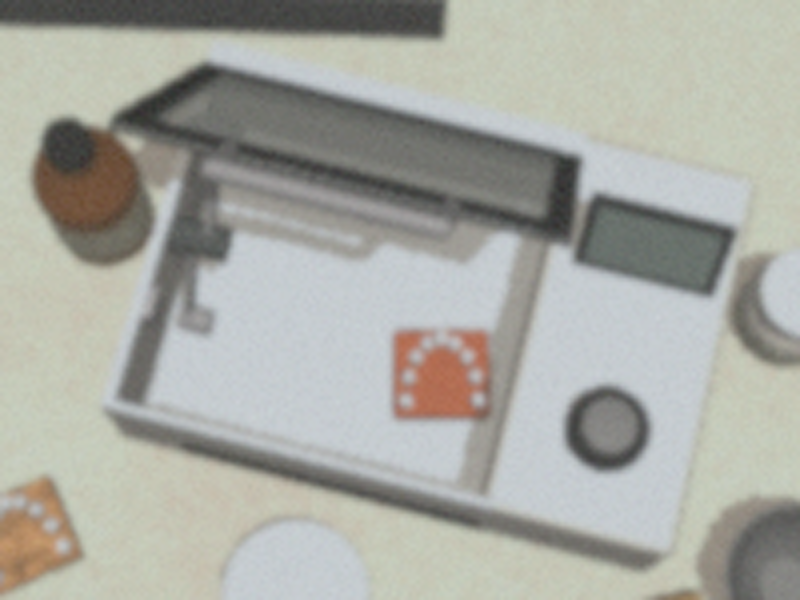

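```bash
cat > h.py <<'E'
import numpy as np,cv2
from workcell import ctrl
K={};
def cam(n):
    im=ctrl.get_image(n);return im["pixels"],np.array(im["intrinsics"],float),np.array(im["rvec"],float),np.array(im["tvec"],float)
def ray(c,uv):
    _,k,r,t=c;R=cv2.Rodrigues(r)[0];d=R.T@np.linalg.inv(k)@np.array([uv[0],uv[1],1.]);return -R.T@t,d/np.linalg.norm(d)
def plane(c,uv,z):
    o,d=ray(c,uv);return o+d*(z-o[2])/d[2]
def tri(c1,u1,c2,u2):
    o,d=ray(c1,u1);p,e=ray(c2,u2)
    s=np.linalg.lstsq(np.c_[d,-e],p-o,rcond=None)[0];a=o+d*s[0];b=p+e*s[1];return (a+b)/2,np.linalg.norm(a-b)
def proj(c,P): return cv2.projectPoints(np.array(P,float).reshape(-1,3),c[2],c[3],c[1],None)[0].reshape(-1,2)
E
python3 - <<'E'
from h import *
T=cam("top");S=cam("side")
def fit(c,px,uu):
    w=np.array([plane(c,p,110)[:2] for p in px]);u=np.array(uu,float)
    M=((u-u.mean(0)).T@(w-w.mean(0)));yaw=np.arctan2(M[0,1]-M[1,0],M[0,0]+M[1,1])
    R=np.array([[np.cos(yaw),-np.sin(yaw)],[np.sin(yaw),np.cos(yaw)]]);o=w.mean(0)-R@u.mean(0)
    print(w.round(1).tolist(),"yaw",yaw,"o",o,"res",(w-(u@R.T+o)).round(1).tolist());return o,R
t=lambda x,y:(225+x/4,125+y/4); s=lambda x,y:(240+x/3.5,130+y/3)
o,R=fit(T,[t(105,408),t(665,553),t(750,178),t(212,42)],[(-125,125),(-125,-245),(125,-245),(125,125)])
o2,R2=fit(S,[s(210,183),s(170,500),s(530,507),s(508,183)],[(-125,125),(-125,-245),(125,-245),(125,125)])
o=(o+o2)/2
for n,a,b in[("hL",t(210,165),s(320,40)),("hR",t(452,224),s(314,133)),("btn",t(607,425),s(266,425)),("knuck",t(203,242),s(325,170)),("pivot",t(196,320),s(288,215))]:
    P,e=tri(T,a,S,b);print(n,P.round(1),"err",e.round(1),"unit",(R.T@(P[:2]-o)).round(1))
E
```

```text
[[533.5, 185.0], [455.2, -159.2], [694.9, -214.9], [776.1, 132.4]] yaw -0.22479515173754422 o [628.27678121  44.30448104] res [[-0.8, -9.1], [3.4, 7.4], [-0.6, 7.5], [-1.9, -5.9]]
[[541.6, 179.5], [459.4, -167.8], [696.0, -221.7], [782.6, 129.8]] yaw -0.22957221038585934 o [633.56549638  38.40150644] res [[1.3, -9.0], [3.3, 3.9], [-3.5, 7.0], [-1.1, -1.8]]
hL [619.4 104.7 332.3] err 0.4 unit [-25.4  59.1]
hR [589.3 -18.5 344.3] err 1.1 unit [-27.2 -67.7]
btn [ 532.  -121.9  126.4] err 4.8 unit [ -60.1 -181.2]
knuck [627.  124.9 162.3] err 0.7 unit [-22.4  80.6]
pivot [596.  133.7  99.3] err 5.2 unit [-54.6  82.2]
```

```bash
python3 - <<'E'
from h import *
from scipy.spatial.transform import Rotation as Ro
o=ctrl.get_obs();print(Ro.from_rotvec(o["orientation"]).as_matrix().round(3))
T=cam("top");S=cam("side")
org=np.array([630.2,38.4]);a=-.229
R=np.array([[np.cos(a),-np.sin(a)],[np.sin(a),np.cos(a)]])
U=lambda x,y,z:np.r_[R@[x,y]+org,z]
pts=dict(fl=(-125,125,110),fr=(-125,-245,110),br=(125,-245,110),bl=(125,125,110),fr2=(-125,-240,110),hl=(-30,60,337),hr=(-30,-60,337),k=(-20,85,167),p=(-55,85,100),b=(-60,-180,118))
for c,n in((T,"top"),(S,"side")):
    im=c[0].copy()
    if n=="top": im=cv2.convertScaleAbs(im,alpha=1.5,beta=10)
    x0,y0=(225,125) if n=="top" else (270,130)
    big=cv2.resize(im[y0:y0+150 if n=="top" else y0+200,x0:x0+200],None,fx=3 if n=="side" else 4,fy=3 if n=="side" else 4,interpolation=cv2.INTER_CUBIC);f=3 if n=="side" else 4
    for k,v in pts.items():
        q=(proj(c,U(*v))[0]-[x0,y0]+.5)*f;cv2.circle(big,(int(q[0]),int(q[1])),3,(0,0,255),-1)
    cv2.imwrite(f"pics/ov_{n}.png",big)
print("resin",plane(T,(248,178),0),plane(T,(242,162),170))
E
```

```text
[[ 0.896 -0.     0.445]
 [-0.445 -0.001  0.896]
 [-0.    -1.    -0.001]]
resin [691.54036559 221.17282494   0.        ] [680.74728349 208.60033828 170.        ]
```

View pics/ov_top.png

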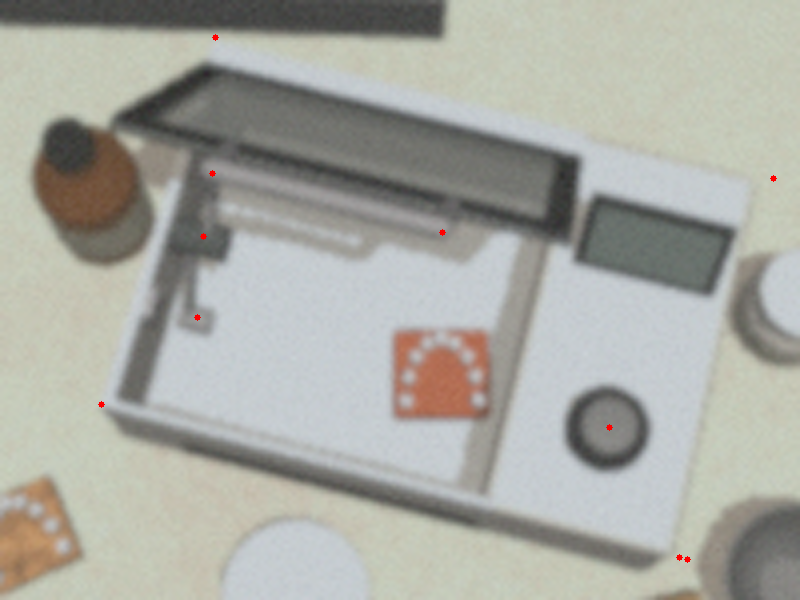

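View pics/ov_side.png

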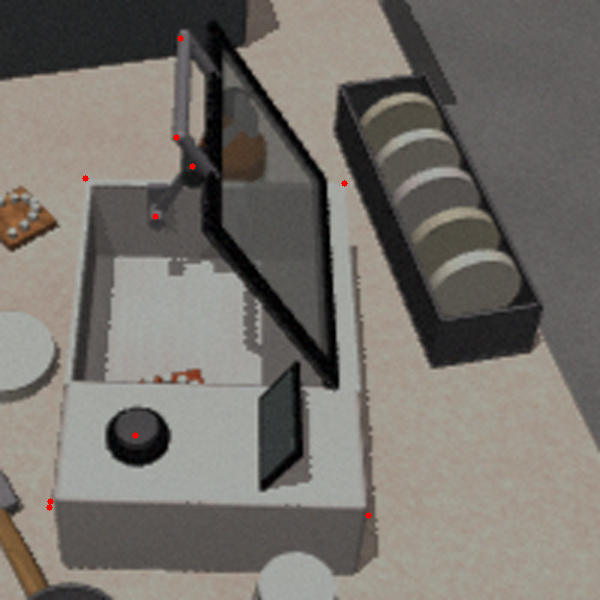

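```bash
python3 -m creep '[{"tx":0,"ty":-60,"tz":10,"rz":-0.18,"fingers":255},{"tx":0,"ty":-120,"tz":20,"rz":-0.36,"fingers":255},{"tx":10,"ty":-180,"tz":20,"rz":-0.54,"fingers":255},{"tx":40,"ty":-230,"tz":20,"rz":-0.72,"fingers":255},{"tx":75,"ty":-280,"tz":20,"rz":-0.9,"fingers":255},{"tx":110,"ty":-325,"tz":20,"rz":-1.08,"fingers":255},{"tx":145,"ty":-365,"tz":20,"rz":-1.24,"fingers":255},{"tx":178,"ty":-393,"tz":20,"rz":-1.34,"fingers":255},{"tx":178,"ty":-393,"tz":20,"rz":-1.34,"fingers":255}]'; python3 - <<'E'
from h import *
o=ctrl.get_obs();print(o["t"],o["qpos"].round(4),o["ee_pos"].round(1),o["ft_force"],o["width"])
E
```

```text
0.3 [ 1.091   0.4234  1.6302 -0.      1.0886 -0.019 ] [277.8 559.6 230.4] [ 0.18695777 -0.40003747 -0.11241086] 87.86200308704406schema error: expected keys tx, ty, tz, rx, ry, rz, fingers
```

```bash
python3 -m creep '[{"tx":0,"ty":-60,"tz":10,"rx":0,"ry":0,"rz":-0.18,"fingers":255},{"tx":0,"ty":-120,"tz":20,"rx":0,"ry":0,"rz":-0.36,"fingers":255},{"tx":10,"ty":-180,"tz":20,"rx":0,"ry":0,"rz":-0.54,"fingers":255},{"tx":40,"ty":-230,"tz":20,"rx":0,"ry":0,"rz":-0.72,"fingers":255},{"tx":75,"ty":-280,"tz":20,"rx":0,"ry":0,"rz":-0.9,"fingers":255},{"tx":110,"ty":-325,"tz":20,"rx":0,"ry":0,"rz":-1.08,"fingers":255},{"tx":145,"ty":-365,"tz":20,"rx":0,"ry":0,"rz":-1.24,"fingers":255},{"tx":178,"ty":-393,"tz":20,"rx":0,"ry":0,"rz":-1.34,"fingers":255},{"tx":178,"ty":-393,"tz":20,"rx":0,"ry":0,"rz":-1.34,"fingers":255}]'; python3 - <<'E'
from h import *
o=ctrl.get_obs();print(o["t"],o["qpos"].round(4),o["ee_pos"].round(1),o["ft_force"],o["width"],o["orientation"])
E
```

```text
t: 1.42
ee_pos: [457.7, 165.2, 250.8]
orientation: [-1.088, 1.379, -1.38]
ft_force: [0.3, -0.4, 0.3]
width: 1.9
1.425 [ 3.2200e-01  1.9210e-01  1.9105e+00 -3.0000e-04  1.0381e+00  5.5630e-01] [457.7 165.2 250.8] [ 0.25769287 -0.37608342  0.25077423] 1.9320430779432212 [-1.08843704  1.37892034 -1.37982973]
```

```bash
python3 -m creep '[{"tx":0,"ty":0,"tz":10,"rx":-0.04,"ry":-0.17,"rz":0,"fingers":255},{"tx":20,"ty":-5,"tz":20,"rx":-0.08,"ry":-0.34,"rz":0,"fingers":255},{"tx":20,"ty":-5,"tz":20,"rx":-0.08,"ry":-0.34,"rz":0,"fingers":255}]'; python3 - <<'E'
from h import *
o=ctrl.get_obs();print(o["t"],o["qpos"].round(4),o["ee_pos"].round(1),o["orientation"])
E
```

```text
t: 1.8
ee_pos: [473.8, 162.7, 270.6]
orientation: [-0.861, 1.081, -1.543]
ft_force: [-0.3, 0.6, 0.3]
width: 0.4
1.8 [ 0.4334  0.0789  2.042  -0.3071  0.766   0.8547] [473.8 162.7 270.6] [-0.86148358  1.08129216 -1.54332274]
```

```bash
cat > kin.py <<'E'
import numpy as np
from scipy.spatial.transform import Rotation as Ro
from scipy.optimize import least_squares
D=[([1.09101759,.423821838,1.63070243,0,1.08856743,-.018966],[277.64,559.34,229.91],[-1.54189559,0.36166252,-0.36113414]),
([.3220,.1921,1.9105,-.0003,1.0381,.5563],[457.7,165.2,250.8],[-1.08843704,1.37892034,-1.37982973]),
([.4334,.0789,2.042,-.3071,.766,.8547],[473.8,162.7,270.6],[-.86148358,1.08129216,-1.54332274])]
E=lambda a,t:Ro.from_euler(a,t)
def fk(q,p,s4=1,s6=1):
    L2,L3,d,Lt,off,off4=p
    A=E('z',q[0]);B=A*E('y',q[1]);C=B*E('y',q[2]);F=C*E('z',s4*q[3]);G=F*E('y',q[4]);H=G*E('z',s6*q[5])
    P=np.array([0,0,d])+A.apply([0,off,0])+B.apply([0,0,L2])+C.apply([0,0,L3])+G.apply([0,off4,Lt])
    return P,H
E
python3 - <<'E'
from kin import *
for s4 in(1,-1):
  for s6 in (1,-1):
    C=[(fk(q,[1]*6,s4,s6)[1].inv()*Ro.from_rotvec(r)) for q,x,r in D]
    print(s4,s6,[c.as_rotvec().round(3) for c in C])
    f=lambda p:np.concatenate([fk(q,p,s4,s6)[0]-x for q,x,r in D])
    s=least_squares(lambda p:f(np.r_[p,0]),[580,435,200,300,12]);print(s.x,s.fun.round(1))
E
```

```text
1 1 [array([ 1.209, -1.209, -1.209]), array([ 1.209, -1.209, -1.209]), array([ 1.209, -1.209, -1.209])]
[579.01706262 436.34100774 204.35215004 300.26625611  11.81221512] [-0.1 -0.4 -1.   0.5  0.   0.4 -0.1  0.2  0.6]
1 -1 [array([ 1.191, -1.237, -1.237]), array([ 1.541, -0.359, -0.359]), array([1.568, 0.109, 0.109])]
[579.01706262 436.34100774 204.35215004 300.26625611  11.81221512] [-0.1 -0.4 -1.   0.5  0.   0.4 -0.1  0.2  0.6]
-1 1 [array([ 1.209, -1.209, -1.209]), array([ 1.21 , -1.209, -1.21 ]), array([ 1.426, -1.648, -1.591])]
[391.87994608 516.10411073 127.28457514  -2.87892986  -8.987782  ] [ 15.6 -15.2  17.4  38.1  -9.3   2.3 -43.2  26.  -19.8]
-1 -1 [array([ 1.191, -1.237, -1.237]), array([ 1.541, -0.359, -0.36 ]), array([ 1.843, -0.005, -0.495])]
[391.87994608 516.10411073 127.28457514  -2.87892986  -8.987782  ] [ 15.6 -15.2  17.4  38.1  -9.3   2.3 -43.2  26.  -19.8]
```

```bash
cat >> kin.py <<'E'
p0=[579,436.3,204.4,300.3,11.8,0]
Cc=Ro.from_rotvec([1.2092,-1.2092,-1.2092])
LO=np.array([-3,-.9,.09,-1.31,.11,-2.54]);HI=np.array([3,2.11,2.58,4.45,2.69,2.54])
org=np.array([631.7,38.0,0]);YAW=-.229;RU=Ro.from_euler('z',YAW)
U=lambda x,y,z:RU.apply([x,y,z])+org
def tool(th,psi,roll):  # vertical tool with jaw along +unit x, then tilt forward th about horizontal at unit-yaw psi, roll about approach
    # base columns x,y(approach),z(jaw)
    M=np.array([[0,0,1],[-1,0,0],[0,-1,0]],float)
    return RU*Ro.from_euler('z',psi)*Ro.from_euler('y',-th)*Ro.from_matrix(M)*Ro.from_euler('y',roll)
def ik(P,Rt,seed):
    def f(q):
        x,H=fk(q,p0);H=H*Cc
        return np.r_[(x-P)/100,(Rt.inv()*H).as_rotvec()]
    s=least_squares(f,np.clip(seed,LO+1e-3,HI-1e-3),bounds=(LO,HI));return s.x,np.abs(s.fun).max()
E
python3 - <<'E'
from kin import *
np.set_printoptions(precision=2,suppress=True)
print(fk(D[1][0],p0)[0], tool(0,0,0).as_rotvec())
K=np.array([-20,85,167.])
for roll in (0,np.pi/2,-np.pi/2):
 for th in(30,35,40,45,50,60):
  for psi in(-20,0,15,30,45):
    Rt=tool(np.radians(th),np.radians(psi),roll)
    a=RU.inv().apply(Rt.apply([0,1,0]))
    for sd in([.2,.3,2,0,.4,.5],[.2,.3,2,0,.4,2.2],[.2,.3,2,0,.4,-1],[.2,.3,2,2.5,.4,.5],[.2,.3,2,2.5,.4,-1],[.2,.3,2,1.2,.4,1]):
        q,e=ik(U(*(K-19*a)),Rt,sd);
        if e<1e-3: print(np.degrees(roll).round(),th,psi,q);break
    else: print(np.degrees(roll).round(),th,psi,"none")
E
```

```text
[458.12 165.19 251.21] [-1.09  1.38 -1.38]
0.0 30 -20 [ 0.38  0.39  1.93 -0.75  0.65  1.53]
0.0 30 0 [ 0.3   0.34  2.01 -0.68  0.41  1.11]
0.0 30 15 [ 0.22  0.32  2.05 -0.35  0.28  0.51]
0.0 30 30 [ 0.14  0.32  2.05  0.3   0.27 -0.42]
0.0 30 45 [ 0.06  0.33  2.02  0.67  0.4  -1.07]
0.0 35 -20 [ 0.42  0.39  1.97 -0.94  0.64  1.73]
0.0 35 0 [ 0.33  0.33  2.07 -1.01  0.37  1.45]
0.0 35 15 [ 0.23  0.31  2.11 -0.77  0.17  0.93]
0.0 35 30 [ 0.13  0.31  2.12  0.68  0.15 -0.81]
0.0 35 45 [ 0.04  0.33  2.08  1.01  0.34 -1.43]
0.0 40 -20 [ 0.45  0.4   2.01 -1.12  0.66  1.94]
0.0 40 0 none
0.0 40 15 none
0.0 40 30 [ 0.12  0.3   2.18  1.86  0.11 -2.  ]
0.0 40 45 [ 0.01  0.33  2.14  1.43  0.34 -1.86]
0.0 45 -20 [ 0.49  0.42  2.05 -1.3   0.7   2.13]
0.0 45 0 none
0.0 45 15 none
0.0 45 30 none
0.0 45 45 [-0.01  0.34  2.2   1.79  0.4  -2.24]
0.0 50 -20 none
0.0 50 0 none
0.0 50 15 none
0.0 50 30 none
0.0 50 45 [-0.04  0.35  2.25  2.04  0.5  -2.51]
0.0 60 -20 none
0.0 60 0 none
0.0 60 15 none
0.0 60 30 none
0.0 60 45 none
90.0 30 -20 none
90.0 30 0 none
90.0 30 15 [ 0.22  0.32  2.05 -0.35  0.28  2.08
[... 1458 characters left out ...]
 0.4   2.01 -1.12  0.66  0.36]
-90.0 40 0 none
-90.0 40 15 none
-90.0 40 30 none
-90.0 40 45 none
-90.0 45 -20 [ 0.49  0.42  2.05 -1.3   0.7   0.56]
-90.0 45 0 none
-90.0 45 15 [0.25 0.31 2.24 3.86 0.24 1.03]
-90.0 45 30 [0.11 0.31 2.24 2.54 0.23 2.03]
-90.0 45 45 [-0.01  0.34  2.2   1.79  0.4   2.48]
-90.0 50 -20 none
-90.0 50 0 [0.4  0.36 2.23 4.31 0.52 0.9 ]
-90.0 50 15 [0.27 0.33 2.29 3.63 0.38 1.26]
-90.0 50 30 [0.11 0.33 2.3  2.74 0.38 1.82]
-90.0 50 45 [-0.04  0.35  2.25  2.04  0.5   2.21]
-90.0 60 -20 none
-90.0 60 0 [0.45 0.43 2.32 4.04 0.77 1.22]
-90.0 60 15 [0.28 0.4  2.4  3.48 0.72 1.44]
-90.0 60 30 [0.09 0.4  2.4  2.87 0.72 1.67]
-90.0 60 45 [-0.08  0.42  2.34  2.3   0.77  1.89]
```

```bash
cat >> kin.py <<'E'
from scipy.optimize import brentq
def knuck(phi):
    Pv=np.array([-55.,100]);H=np.array([100.,112]);A0=np.array([23.07,229.24])-H
    ch=2*75.5*np.cos((phi-.1325)/2)
    def A(l): c,s=np.cos(l),np.sin(l); return H+np.array([c*A0[0]-s*A0[1],s*A0[0]+c*A0[1]]) # closing: rotate ccw in x,z? 
    g=lambda l:np.linalg.norm(A(l)-Pv)-ch
    l=brentq(g,-.02,.6);d=A(l)-Pv;u=d/np.linalg.norm(d);n=np.array([u[1],-u[0]])
    return l,Pv+d/2+n*75.5*np.sin((phi-.1325)/2)
E
python3 - <<'E'
from kin import *
np.set_printoptions(precision=2,suppress=True)
for f in(0,.13,.4,.6,.7,.8,1.): l,k=knuck(f);print(f,np.degrees(l),k)
cur=Ro.from_rotvec(D[2][2]);cp=np.array(D[2][1])
th,psi=np.radians([39,-20]);Rt=tool(th,psi,-np.pi/2);a=RU.inv().apply(Rt.apply([0,1,0]));print("a unit",a,"turn",(Rt*cur.inv()).as_rotvec())
sd=D[2][0]
K0=knuck(0)[1]
for n,k in(("pre",np.array([K0[0],85,K0[1]])-70*a),("c",np.array([K0[0],85,K0[1]])),*[(f,np.array([knuck(f)[1][0],85,knuck(f)[1][1]])) for f in(.4,.6,.7,.8)]):
    P=U(*(k-19*a));q,e=ik(P,Rt,sd);print(n,P,P-cp,q,e);sd=q
E
```

```text
0 0.14537310641657655 [-20.39 167.1 ]
0.13 -0.004593486414085751 [-16.04 164.67]
0.4 0.6054220095124071 [ -7.94 159.04]
0.6 1.8473344378124825 [ -2.75 154.5 ]
0.7 2.7127714200447093 [ -0.4  152.15]
0.8 3.735989013355517 [  1.79 149.75]
1.0 6.236532274804226 [  5.73 144.86]
a unit [ 0.59 -0.22 -0.78] turn [-0.79  0.06  1.04]
pre [584.22 156.01 236.27] [110.42  -6.69 -34.33] [ 0.52  0.3   1.99 -0.96  0.76  0.22] 5.205696290699889e-11
c [621.12 131.94 181.87] [147.32 -30.76 -88.73] [ 0.45  0.4   2.   -1.09  0.65  0.32] 6.337188551697181e-11
0.4 [633.25 129.12 173.81] [159.45 -33.58 -96.79] [ 0.43  0.42  1.99 -1.1   0.64  0.33] 8.861940348214856e-11
0.6 [638.3  127.94 169.27] [ 164.5   -34.76 -101.33] [ 0.43  0.43  1.98 -1.11  0.63  0.34] 5.071637554365792e-14
0.7 [640.59 127.41 166.91] [ 166.79  -35.29 -103.69] [ 0.42  0.44  1.98 -1.12  0.63  0.34] 3.2145539008432417e-10
0.8 [642.72 126.91 164.52] [ 168.92  -35.79 -106.08] [ 0.42  0.45  1.98 -1.12  0.63  0.34] 1.8609706831096412e-10
```

```bash
python3 -m creep '[{"tx":0,"ty":0,"tz":0,"rx":-0.11,"ry":0.01,"rz":0.14,"fingers":255},{"tx":0,"ty":0,"tz":0,"rx":-0.22,"ry":0.02,"rz":0.29,"fingers":255},{"tx":0,"ty":0,"tz":0,"rx":-0.33,"ry":0.03,"rz":0.43,"fingers":255},{"tx":0,"ty":0,"tz":0,"rx":-0.44,"ry":0.04,"rz":0.58,"fingers":255},{"tx":0,"ty":0,"tz":0,"rx":-0.55,"ry":0.05,"rz":0.72,"fingers":255},{"tx":0,"ty":0,"tz":0,"rx":-0.66,"ry":0.05,"rz":0.87,"fingers":255},{"tx":30,"ty":0,"tz":-10,"rx":-0.76,"ry":0.06,"rz":1.0,"fingers":255},{"tx":75,"ty":-5,"tz":-20,"rx":-0.79,"ry":0.06,"rz":1.04,"fingers":255},{"tx":110,"ty":-7,"tz":-34,"rx":-0.79,"ry":0.06,"rz":1.04,"fingers":255},{"tx":110,"ty":-7,"tz":-34,"rx":-0.79,"ry":0.06,"rz":1.04,"fingers":255}]'; cat > st.py <<'E'
from h import *
from kin import *
np.set_printoptions(precision=2,suppress=True)
import sys
o=ctrl.get_obs();print(o["t"],o["qpos"],o["ee_pos"],o["ft_force"],o["width"],"unit tcp",RU.inv().apply(o["ee_pos"]-org),"a",RU.inv().apply(Ro.from_rotvec(o["orientation"]).apply([0,1,0])))
if len(sys.argv)>1:
    n=sys.argv[1]
    T=cam("top");S=cam("side")
    cv2.imwrite(f"pics/{n}_t.png",cv2.resize(cv2.convertScaleAbs(T[0][105:285,200:440],alpha=1.5,beta=10),None,fx=3.3,fy=3.3,interpolation=cv2.INTER_CUBIC))
    cv2.imwrite(f"pics/{n}_s.png",cv2.resize(S[0][110:310,230:430],None,fx=3,fy=3,interpolation=cv2.INTER_CUBIC))
    if len(sys.argv)>2: np.savez(f"pics/{n}.npz",T=T[0],S=S[0])
E
python3 st.py a1
```

```text
t: 3.05
ee_pos: [586.8, 154.1, 235.1]
orientation: [-1.659, -0.083, -0.981]
ft_force: [-0.7, -0.2, -0.2]
width: 0.7
3.05 [ 0.52  0.33  1.95 -0.95  0.76  0.22] [586.81 154.09 235.06] [-0.68 -0.21 -0.17] 0.7213184055596368 unit tcp [-70.07 102.87 235.06] a [ 0.59 -0.22 -0.78]
```

```bash
ls pics
```

```text
a1_s.png
a1_t.png
ov_side.png
ov_top.png
s1.png
side0.png
t1.png
top0.png
```

View pics/a1_t.png

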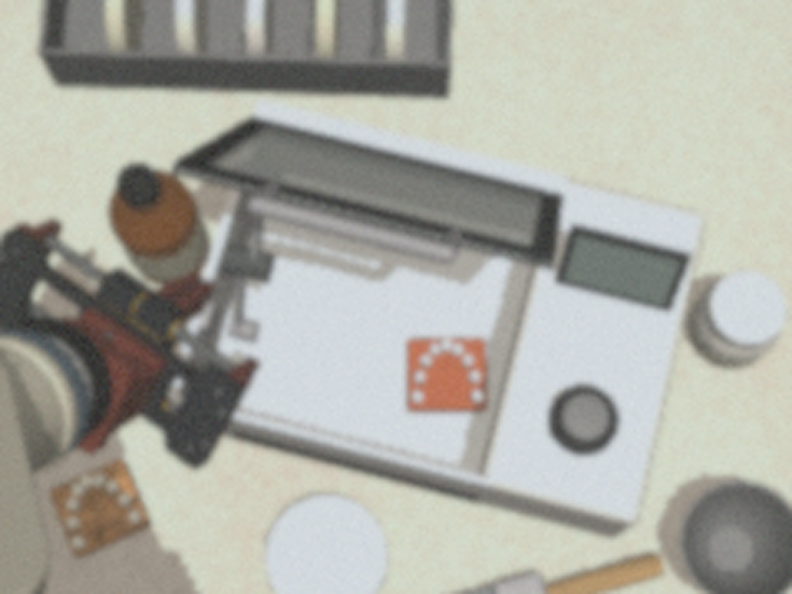

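View pics/a1_s.png

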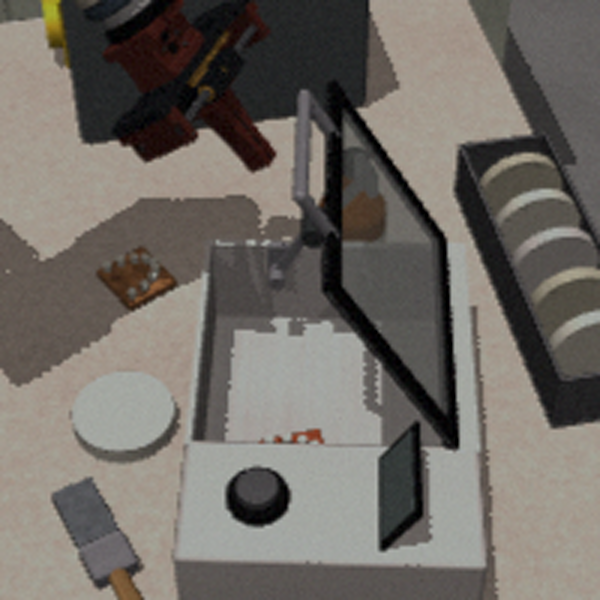

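```bash
python3 -m creep '[{"tx":9,"ty":-6,"tz":-13,"rx":0,"ry":0,"rz":0,"fingers":255},{"tx":18,"ty":-12,"tz":-26,"rx":0,"ry":0,"rz":0,"fingers":255},{"tx":27,"ty":-18,"tz":-40,"rx":0,"ry":0,"rz":0,"fingers":255},{"tx":32,"ty":-21,"tz":-48,"rx":0,"ry":0,"rz":0,"fingers":255},{"tx":32,"ty":-21,"tz":-48,"rx":0,"ry":0,"rz":0,"fingers":255}]'; python3 st.py a2
```

```text
t: 3.78
ee_pos: [617.8, 133.2, 187.6]
orientation: [-1.656, -0.087, -0.982]
ft_force: [-0.4, 0.7, -1.2]
width: 0.2
3.775 [ 0.46  0.43  1.94 -1.06  0.67  0.3 ] [617.79 133.18 187.61] [-0.35  0.67 -1.24] 0.1702872084355325 unit tcp [-35.15  89.54 187.61] a [ 0.59 -0.22 -0.77]
```

View pics/a2_t.png

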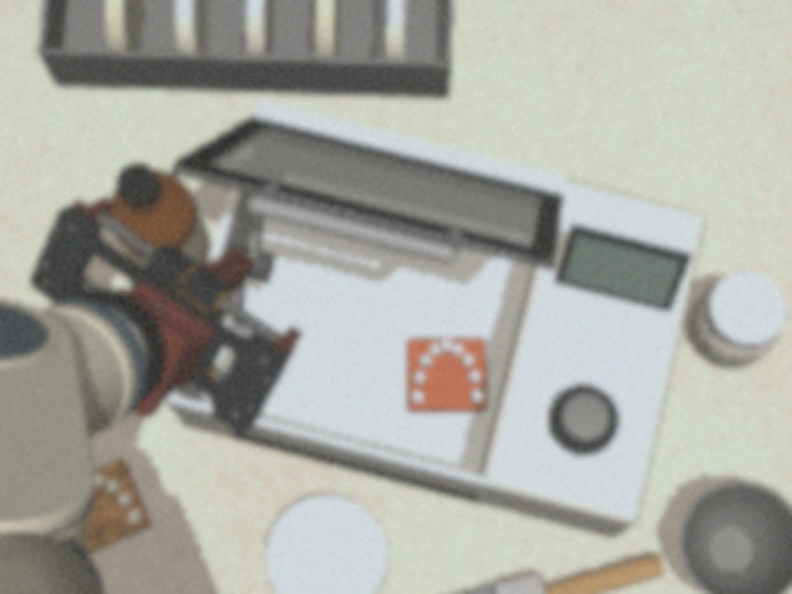

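View pics/a2_s.png

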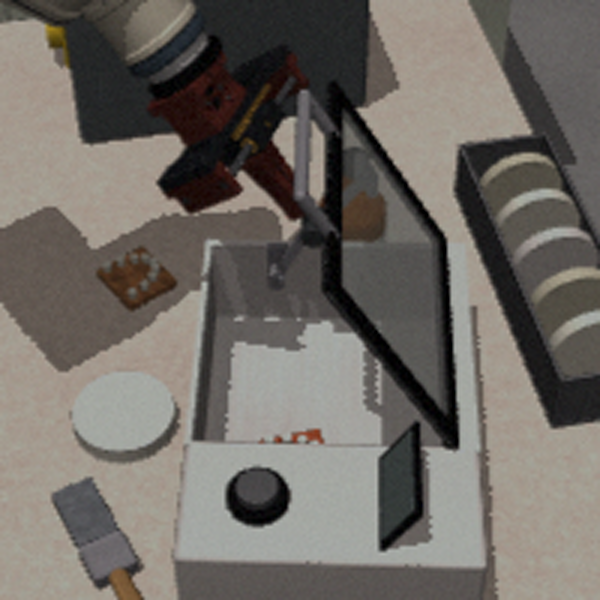

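```bash
python3 -m creep '[{"tx":3,"ty":-1,"tz":-4,"rx":0,"ry":0,"rz":0,"fingers":255},{"tx":6,"ty":-2,"tz":-7,"rx":0,"ry":0,"rz":0,"fingers":255},{"tx":9,"ty":-3,"tz":-9,"rx":0,"ry":0,"rz":0,"fingers":255},{"tx":12,"ty":-3,"tz":-11,"rx":0,"ry":0,"rz":0,"fingers":255},{"tx":15,"ty":-4,"tz":-13,"rx":0,"ry":0,"rz":0,"fingers":255},{"tx":17,"ty":-4,"tz":-15,"rx":0,"ry":0,"rz":0,"fingers":255},{"tx":18,"ty":-4,"tz":-16,"rx":0,"ry":0,"rz":0,"fingers":255}]'; python3 st.py a3
```

```text
t: 4.75
ee_pos: [636.0, 129.7, 172.5]
orientation: [-1.655, -0.088, -0.982]
ft_force: [-1.0, -0.4, 0.9]
width: 0.6
4.75 [ 0.43  0.47  1.92 -1.09  0.65  0.31] [635.97 129.74 172.48] [-1.04 -0.41  0.9 ] 0.5603576974948926 unit tcp [-16.67  90.31 172.48] a [ 0.6  -0.22 -0.77]
```

View pics/a3_s.png

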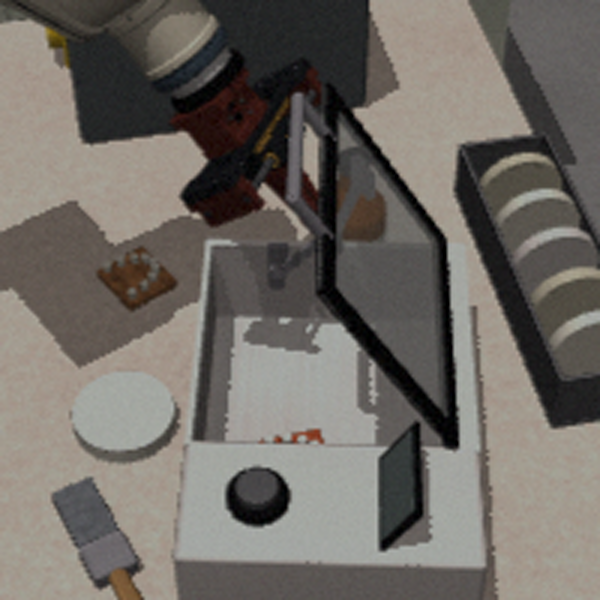

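```bash
python3 -m creep '[{"tx":2,"ty":0,"tz":-2,"rx":0,"ry":0,"rz":0,"fingers":255},{"tx":4,"ty":-1,"tz":-4,"rx":0,"ry":0,"rz":0,"fingers":255},{"tx":5,"ty":-1,"tz":-5,"rx":0,"ry":0,"rz":0,"fingers":255},{"tx":5,"ty":-1,"tz":-5,"rx":0,"ry":0,"rz":0,"fingers":255}]'; python3 st.py a4 x; python3 - <<'E'
import cv2;im=cv2.imread('pics/a4_s.png');cv2.imwrite('pics/a4c.png',cv2.resize(im[60:310,150:400],None,fx=2.4,fy=2.4))
E
```

```text
t: 5.35
ee_pos: [640.3, 128.8, 167.0]
orientation: [-1.655, -0.087, -0.981]
ft_force: [-3.2, 1.3, -1.9]
width: 0.4
5.35 [ 0.43  0.49  1.91 -1.1   0.64  0.32] [640.32 128.79 166.95] [-3.21  1.29 -1.86] 0.36771420159211193 unit tcp [-12.22  90.38 166.95] a [ 0.59 -0.22 -0.77]
```

View pics/a4c.png

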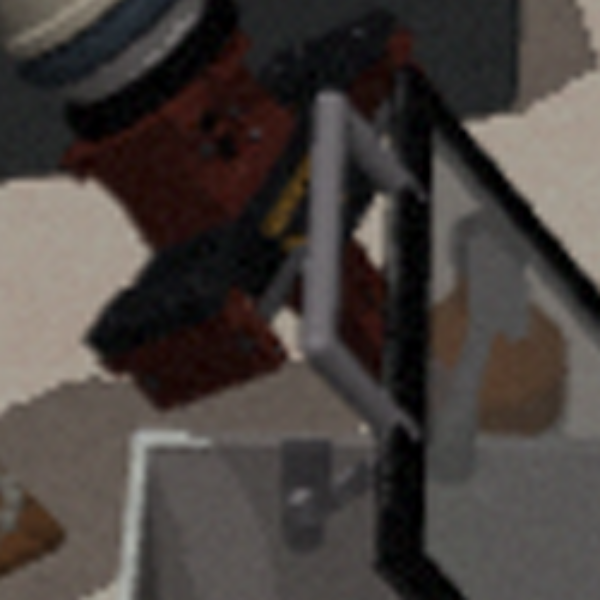

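View pics/a4_t.png

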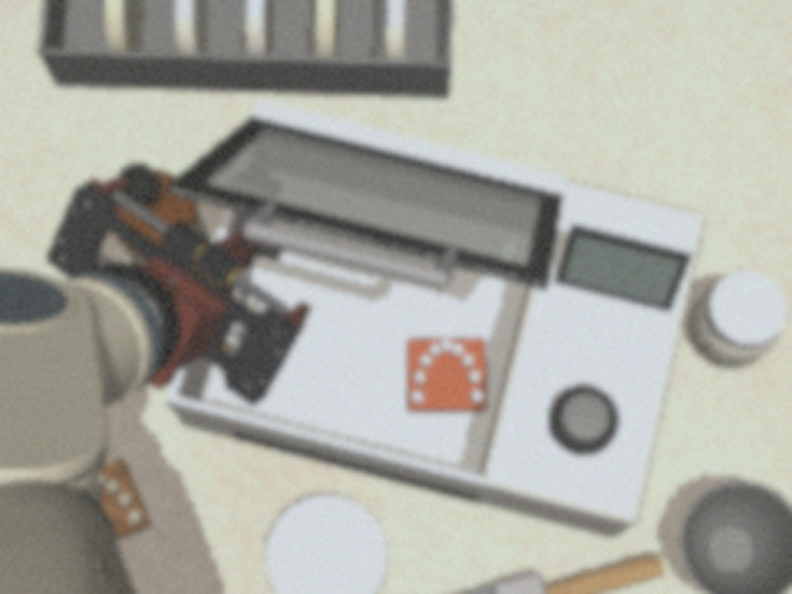

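```bash
python3 -m creep '[{"tx":-8,"ty":5,"tz":11,"rx":0,"ry":0,"rz":0,"fingers":255},{"tx":-24,"ty":15,"tz":35,"rx":0,"ry":0,"rz":0,"fingers":255},{"tx":-50,"ty":32,"tz":72,"rx":0,"ry":0,"rz":0,"fingers":255},{"tx":-90,"ty":30,"tz":95,"rx":0,"ry":0,"rz":0,"fingers":255},{"tx":-130,"ty":25,"tz":120,"rx":0,"ry":0,"rz":0,"fingers":255},{"tx":-160,"ty":18,"tz":140,"rx":0,"ry":0,"rz":0,"fingers":255},{"tx":-160,"ty":18,"tz":140,"rx":0,"ry":0,"rz":0,"fingers":255}]'; python3 st.py a5 x; python3 - <<'E'
from h import *
from kin import *
np.set_printoptions(precision=3,suppress=True)
o=ctrl.get_obs();c=Ro.from_rotvec(o["orientation"]);print("turn",(tool(0,0,0)*c.inv()).as_rotvec())
sd=o["qpos"];V=tool(0,0,0)
for f in np.linspace(0,1,6):
    R=Ro.from_rotvec(f*(tool(0,0,0)*c.inv()).as_rotvec())*c
    q,e=ik(o["ee_pos"]+f*np.array([0,0,60]),R,sd);sd=q;print(q,e)
for u in((-45,0,400),(-45,0,321),(-100,0,270),(-160,0,108)):
    q,e=ik(U(*u),V,sd);sd=q;print(u,U(*u),q,e)
E
```

```text
t: 6.32
ee_pos: [480.3, 147.3, 310.3]
orientation: [-1.65, -0.09, -0.984]
ft_force: [0.9, 0.1, -0.3]
width: 0.4
6.325 [ 0.64  0.08  2.08 -0.85  0.91  0.16] [480.3  147.26 310.29] [ 0.87  0.09 -0.27] 0.37576688541175157 unit tcp [-172.25   72.04  310.29] a [ 0.6  -0.21 -0.77]
turn [ 0.675  0.276 -1.169]
[ 0.633  0.075  2.08  -0.85   0.908  0.16 ] 1.788940037772413e-10
[ 0.582  0.092  1.97  -0.648  1.009  0.185] 6.65208860217703e-11
[ 0.517  0.109  1.872 -0.47   1.105  0.236] 2.5693003280480298e-11
[ 0.441  0.124  1.789 -0.307  1.191  0.309] 2.6124657992454555e-12
[ 0.359  0.135  1.724 -0.151  1.264  0.399] 2.9259927813996e-13
[0.274 0.14  1.682 0.    1.319 0.503] 9.575673587391973e-14
(-45, 0, 400) [587.875  48.215 400.   ] [0.062 0.276 1.436 0.    1.43  0.291] 6.29121359452256e-10
(-45, 0, 321) [587.875  48.215 321.   ] [0.062 0.307 1.579 0.    1.256 0.291] 1.5753509607918655e-12
(-100, 0, 270) [534.311  60.7   270.   ] [0.091 0.257 1.775 0.    1.11  0.32 ] 4.4404951937693227e-10
(-160, 0, 108) [475.877  74.321 108.   ] [0.13  0.362 2.093 0.    0.686 0.359] 1.0696998842263381e-13
```

View pics/a5_s.png

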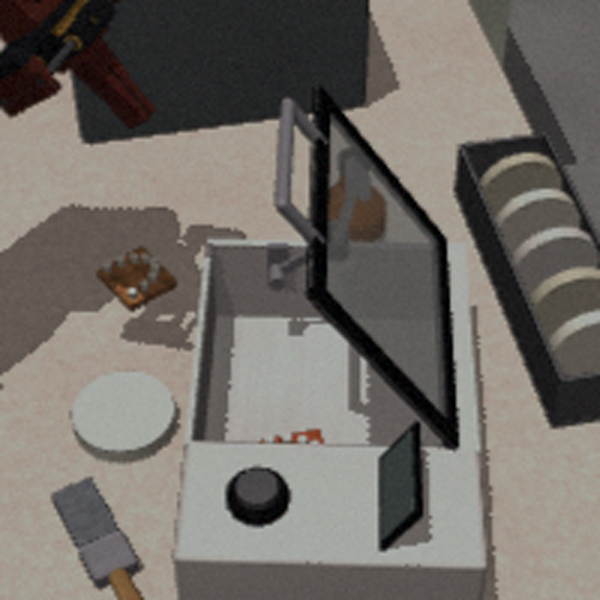

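View pics/a5_t.png

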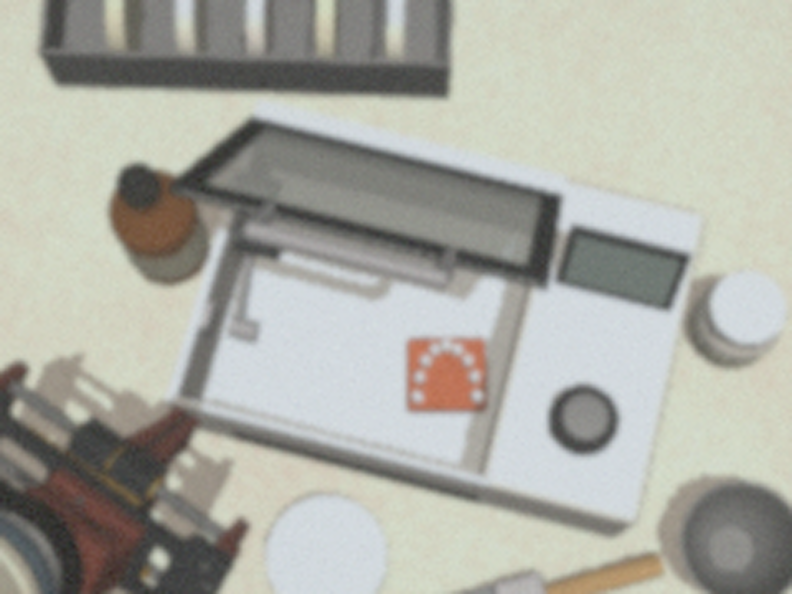

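```bash
python3 - <<'E'
from h import *
from kin import RU,org
T=cam("top");S=cam("side")
t=lambda x,y:(200+x/3.3-.35,105+y/3.3-.35); s=lambda x,y:(230+x/3-.33,110+y/3-.33)
for a,b in((t(246,231),s(288,104)),(t(449,283),s(280,205))):
    P,e=tri(T,a,S,b);print(P.round(1),e,RU.inv().apply(P-org).round(1))
# single-view: mid bar on plane z=327
for n,c,p in(("T",T,t(347,257)),("S",S,s(284,155))):
    print(n,RU.inv().apply(plane(c,p,327)-org).round(1))
E
```

```text
[604.8 111.3 325.6] 2.3246136145729093 [-42.8  65.3 325.6]
[573.8 -14.7 332.1] 2.408839493345088 [-44.4 -64.5 332.1]
T [-44.4   0.  327. ]
S [-4.27e+01  1.00e-01  3.27e+02]
```

```bash
python3 -m creep '[{"tx":0,"ty":0,"tz":10,"rx":0.09,"ry":0.04,"rz":-0.15,"fingers":140},{"tx":0,"ty":0,"tz":20,"rx":0.18,"ry":0.07,"rz":-0.31,"fingers":140},{"tx":0,"ty":0,"tz":30,"rx":0.27,"ry":0.11,"rz":-0.46,"fingers":140},{"tx":0,"ty":0,"tz":45,"rx":0.36,"ry":0.15,"rz":-0.62,"fingers":140},{"tx":0,"ty":0,"tz":60,"rx":0.45,"ry":0.18,"rz":-0.78,"fingers":140},{"tx":0,"ty":-20,"tz":75,"rx":0.54,"ry":0.22,"rz":-0.93,"fingers":140},{"tx":20,"ty":-40,"tz":90,"rx":0.62,"ry":0.255,"rz":-1.08,"fingers":140},{"tx":55,"ty":-65,"tz":90,"rx":0.675,"ry":0.276,"rz":-1.169,"fingers":140},{"tx":90,"ty":-99,"tz":90,"rx":0.675,"ry":0.276,"rz":-1.169,"fingers":140},{"tx":90,"ty":-99,"tz":90,"rx":0.675,"ry":0.276,"rz":-1.169,"fingers":140}]'; python3 st.py a6; python3 -c "
from kin import *
from workcell import ctrl
o=ctrl.get_obs();print((tool(0,0,0)*Ro.from_rotvec(o['orientation']).inv()).as_rotvec(), U(-44,0,400)-o['ee_pos'])"
```

```text
t: 7.78
ee_pos: [573.2, 45.0, 395.7]
orientation: [-1.093, 1.382, -1.377]
ft_force: [0.1, 0.5, 0.5]
width: 39.8
7.775 [0.06 0.2  1.55 0.   1.39 0.29] [573.19  44.97 395.72] [0.1  0.53 0.47] 39.806444972255335 unit tcp [-58.56  -6.5  395.72] a [-0. -0. -1.]
[-0.00095763 -0.00465697  0.00118961] [17.71368833  0.75741619  3.80145548]
```

View pics/a6_s.png

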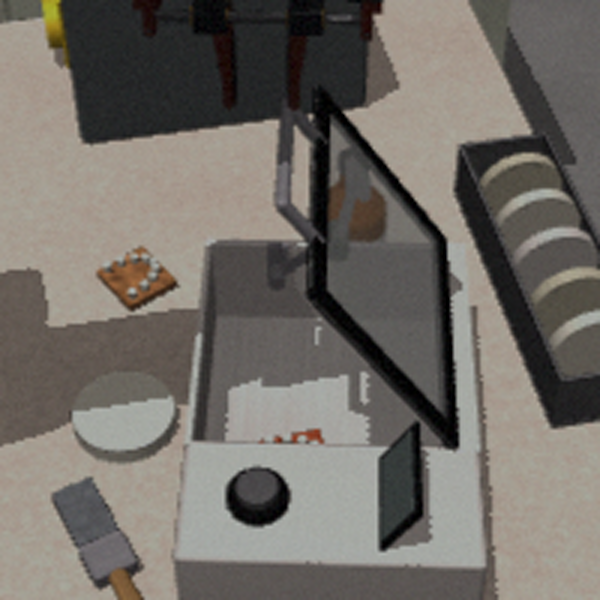

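View pics/a6_t.png

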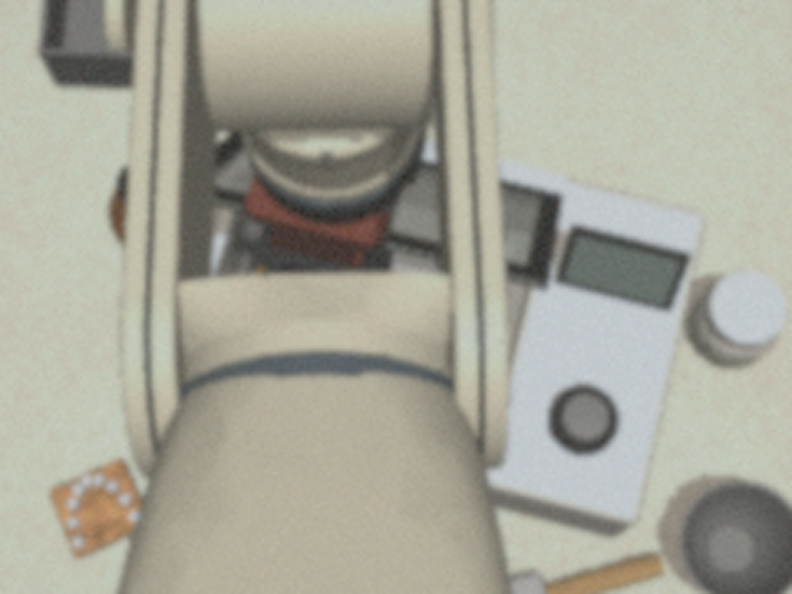

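```bash
python3 -m creep '[{"tx":16,"ty":3,"tz":0,"rx":0,"ry":0,"rz":0,"fingers":140},{"tx":16,"ty":3,"tz":-20,"rx":0,"ry":0,"rz":0,"fingers":140},{"tx":16,"ty":3,"tz":-35,"rx":0,"ry":0,"rz":0,"fingers":140},{"tx":16,"ty":3,"tz":-35,"rx":0,"ry":0,"rz":0,"fingers":140}]'; python3 st.py a7
```

```text
t: 8.38
ee_pos: [586.3, 51.5, 361.4]
orientation: [-1.096, 1.379, -1.372]
ft_force: [-0.3, -0.2, 0.1]
width: 39.6
8.375 [0.07 0.25 1.57 0.   1.33 0.29] [586.25  51.46 361.36] [-0.33 -0.24  0.1 ] 39.58099811190466 unit tcp [-47.31   2.79 361.36] a [-0. -0. -1.]
```

View pics/a7_s.png

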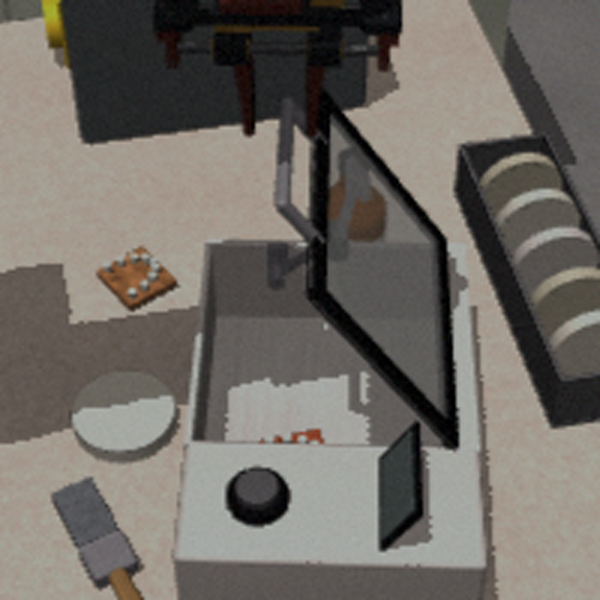

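```bash
python3 -m creep '[{"tx":3,"ty":-2,"tz":-12,"rx":0,"ry":0,"rz":0,"fingers":140},{"tx":3,"ty":-2,"tz":-24,"rx":0,"ry":0,"rz":0,"fingers":140},{"tx":3,"ty":-2,"tz":-34,"rx":0,"ry":0,"rz":0,"fingers":140},{"tx":3,"ty":-2,"tz":-40,"rx":0,"ry":0,"rz":0,"fingers":140},{"tx":3,"ty":-2,"tz":-40,"rx":0,"ry":0,"rz":0,"fingers":140}]'; python3 st.py a8
```

```text
t: 9.1
ee_pos: [589.6, 48.8, 322.1]
orientation: [-1.094, 1.378, -1.374]
ft_force: [-0.1, -0.1, 0.3]
width: 39.4
9.1 [0.06 0.28 1.61 0.   1.25 0.29] [589.64  48.79 322.07] [-0.08 -0.1   0.28] 39.44111053237376 unit tcp [-43.41   0.96 322.07] a [-0.  0. -1.]
```

View pics/a8_s.png

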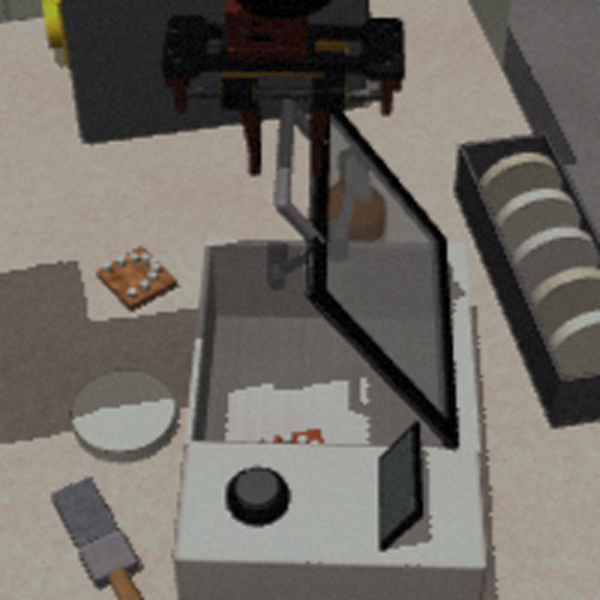

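```bash
python3 -m creep '[{"tx":0,"ty":0,"tz":0,"rx":0,"ry":0,"rz":0,"fingers":180},{"tx":0,"ty":0,"tz":0,"rx":0,"ry":0,"rz":0,"fingers":215},{"tx":0,"ty":0,"tz":0,"rx":0,"ry":0,"rz":0,"fingers":255},{"tx":0,"ty":0,"tz":0,"rx":0,"ry":0,"rz":0,"fingers":255},{"tx":0,"ty":0,"tz":0,"rx":0,"ry":0,"rz":0,"fingers":255}]'; python3 st.py a9
```

```text
t: 9.82
ee_pos: [589.8, 48.9, 322.9]
orientation: [-1.093, 1.378, -1.374]
ft_force: [-1.2, -0.7, 0.9]
width: 11.3
9.825 [0.06 0.28 1.61 0.   1.25 0.29] [589.84  48.86 322.85] [-1.23 -0.65  0.94] 11.349054002496528 unit tcp [-43.23   1.08 322.85] a [-0.  0. -1.]
```

View pics/a9_s.png

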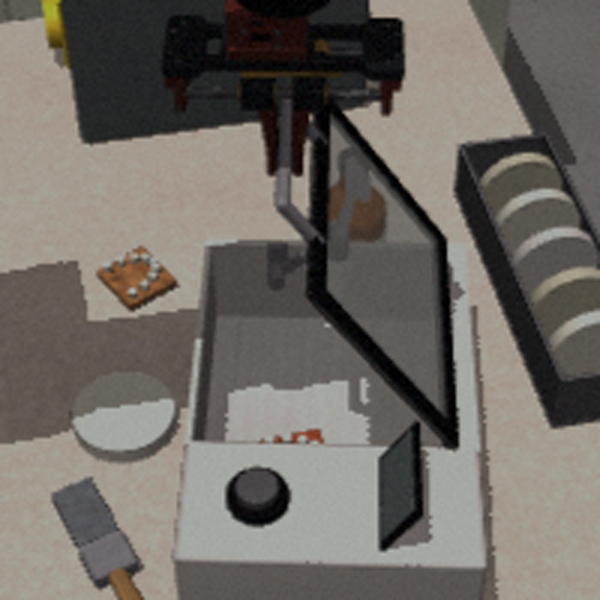

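```bash
python3 - <<'E'
import numpy as np
for a in np.arange(56.6,-1,-2.5):
    r=np.radians(a);dx=-(260*np.cos(r)-143.2);dz=260*np.sin(r)-217
    print(round(a,1),round(.974*dx,1),round(-.227*dx,1),round(dz,1))
E
```

```text
56.6 0.1 -0.0 0.1
54.1 -9.0 2.1 -6.4
51.6 -17.8 4.2 -13.2
49.1 -26.3 6.1 -20.5
46.6 -34.5 8.0 -28.1
44.1 -42.4 9.9 -36.1
41.6 -49.9 11.6 -44.4
39.1 -57.0 13.3 -53.0
36.6 -63.8 14.9 -62.0
34.1 -70.2 16.4 -71.2
31.6 -76.2 17.8 -80.8
29.1 -81.8 19.1 -90.6
26.6 -87.0 20.3 -100.6
24.1 -91.7 21.4 -110.8
21.6 -96.0 22.4 -121.3
19.1 -99.8 23.3 -131.9
16.6 -103.2 24.1 -142.7
14.1 -106.1 24.7 -153.7
11.6 -108.6 25.3 -164.7
9.1 -110.6 25.8 -175.9
6.6 -112.1 26.1 -187.1
4.1 -113.1 26.4 -198.4
1.6 -113.7 26.5 -209.7
-0.9 -113.7 26.5 -221.1
```

```bash
python3 -m creep '[{"tx":-4,"ty":1,"tz":-3,"rx":0,"ry":0,"rz":0,"fingers":255},{"tx":-9,"ty":2,"tz":-6.4,"rx":0,"ry":0,"rz":0,"fingers":255},{"tx":-17.8,"ty":4.2,"tz":-13.2,"rx":0,"ry":0,"rz":0,"fingers":255},{"tx":-26.3,"ty":6.1,"tz":-20.5,"rx":0,"ry":0,"rz":0,"fingers":255},{"tx":-34.5,"ty":8,"tz":-28.1,"rx":0,"ry":0,"rz":0,"fingers":255},{"tx":-42.4,"ty":9.9,"tz":-36.1,"rx":0,"ry":0,"rz":0,"fingers":255},{"tx":-46.5,"ty":10.8,"tz":-40.5,"rx":0,"ry":0,"rz":0,"fingers":255},{"tx":-46.5,"ty":10.8,"tz":-40.5,"rx":0,"ry":0,"rz":0,"fingers":255}]'; python3 st.py b1
```

```text
t: 10.92
ee_pos: [542.5, 59.9, 281.3]
orientation: [-1.095, 1.379, -1.373]
ft_force: [-0.9, 2.4, -2.5]
width: 11.1
10.925 [0.09 0.25 1.76 0.   1.14 0.31] [542.5   59.88 281.33] [-0.86  2.42 -2.49] 11.069344517114384 unit tcp [-91.84   1.05 281.33] a [-0.  0. -1.]
```

View pics/b1_s.png

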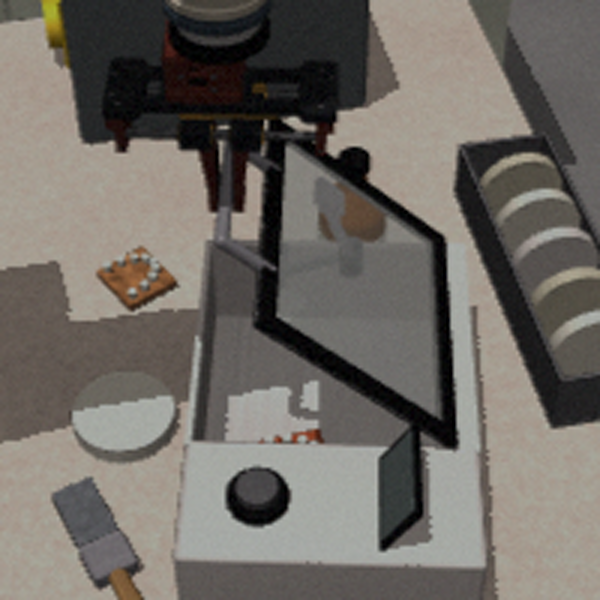

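```bash
python3 -m creep '[{"tx":-3.4,"ty":0.8,"tz":-3.9,"rx":0,"ry":0,"rz":0,"fingers":255},{"tx":-10.5,"ty":2.5,"tz":-12.5,"rx":0,"ry":0,"rz":0,"fingers":255},{"tx":-17.3,"ty":4.1,"tz":-21.5,"rx":0,"ry":0,"rz":0,"fingers":255},{"tx":-23.7,"ty":5.6,"tz":-30.7,"rx":0,"ry":0,"rz":0,"fingers":255},{"tx":-29.7,"ty":7,"tz":-40.3,"rx":0,"ry":0,"rz":0,"fingers":255},{"tx":-35.3,"ty":8.3,"tz":-50.1,"rx":0,"ry":0,"rz":0,"fingers":255},{"tx":-40.5,"ty":9.5,"tz":-60.1,"rx":0,"ry":0,"rz":0,"fingers":255},{"tx":-45.2,"ty":10.6,"tz":-70.3,"rx":0,"ry":0,"rz":0,"fingers":255},{"tx":-47.4,"ty":11.1,"tz":-75.5,"rx":0,"ry":0,"rz":0,"fingers":255},{"tx":-47.4,"ty":11.1,"tz":-75.5,"rx":0,"ry":0,"rz":0,"fingers":255}]'; python3 st.py b2
```

```text
t: 12.28
ee_pos: [495.5, 70.8, 206.0]
orientation: [-1.094, 1.379, -1.373]
ft_force: [-2.5, 4.5, -1.8]
width: 11.1
12.275 [0.12 0.28 1.92 0.   0.95 0.34] [495.51  70.81 205.99] [-2.51  4.48 -1.83] 11.12384552042916 unit tcp [-140.09    1.04  205.99] a [-0.  0. -1.]
```

View pics/b2_s.png

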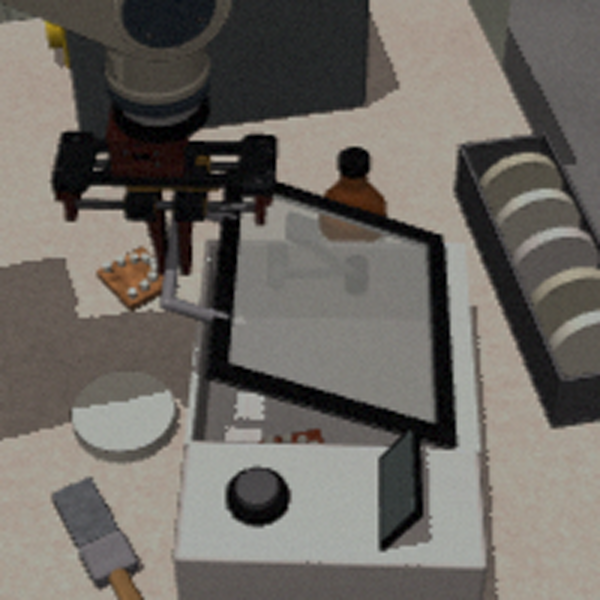

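```bash
python3 -m creep '[{"tx":-2.1,"ty":0.5,"tz":-5.3,"rx":0,"ry":0,"rz":0,"fingers":255},{"tx":-5.9,"ty":1.4,"tz":-15.9,"rx":0,"ry":0,"rz":0,"fingers":255},{"tx":-9.3,"ty":2.2,"tz":-26.7,"rx":0,"ry":0,"rz":0,"fingers":255},{"tx":-12.2,"ty":2.8,"tz":-37.7,"rx":0,"ry":0,"rz":0,"fingers":255},{"tx":-14.7,"ty":3.4,"tz":-48.7,"rx":0,"ry":0,"rz":0,"fingers":255},{"tx":-16.7,"ty":3.9,"tz":-59.9,"rx":0,"ry":0,"rz":0,"fingers":255},{"tx":-18.2,"ty":4.2,"tz":-71.1,"rx":0,"ry":0,"rz":0,"fingers":255},{"tx":-18.9,"ty":4.4,"tz":-78,"rx":0,"ry":0,"rz":0,"fingers":255},{"tx":-18.9,"ty":4.4,"tz":-78,"rx":0,"ry":0,"rz":0,"fingers":255}]'; python3 st.py b3
```

```text
t: 13.5
ee_pos: [475.8, 75.4, 127.9]
orientation: [-1.095, 1.38, -1.373]
ft_force: [-4.6, 6.4, -2.0]
width: 11.3
13.5 [0.13 0.38 2.01 0.   0.76 0.36] [475.76  75.35 127.92] [-4.61  6.45 -2.01] 11.26844871216932 unit tcp [-160.35    0.98  127.92] a [-0.01  0.   -1.  ]
```

View pics/b3_s.png

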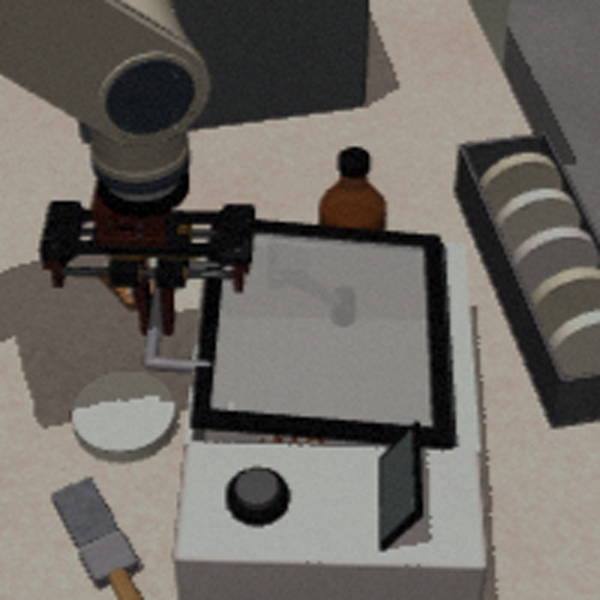

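```bash
python3 -m creep '[{"tx":-0.3,"ty":0.1,"tz":-5,"rx":0,"ry":0,"rz":0,"fingers":255},{"tx":-0.6,"ty":0.1,"tz":-10,"rx":0,"ry":0,"rz":0,"fingers":255},{"tx":-0.6,"ty":0.1,"tz":-14,"rx":0,"ry":0,"rz":0,"fingers":255},{"tx":-0.6,"ty":0.1,"tz":-17,"rx":0,"ry":0,"rz":0,"fingers":255},{"tx":-0.6,"ty":0.1,"tz":-19,"rx":0,"ry":0,"rz":0,"fingers":255},{"tx":-0.6,"ty":0.1,"tz":-20,"rx":0,"ry":0,"rz":0,"fingers":255},{"tx":-0.6,"ty":0.1,"tz":-20,"rx":0,"ry":0,"rz":0,"fingers":255}]'; python3 st.py b4
```

```text
t: 14.48
ee_pos: [474.5, 75.6, 108.0]
orientation: [-1.096, 1.381, -1.372]
ft_force: [-7.4, 8.4, -3.6]
width: 11.3
14.475 [0.13 0.41 2.02 0.   0.71 0.36] [474.46  75.6  108.04] [-7.35  8.41 -3.57] 11.313052167875119 unit tcp [-161.67    0.92  108.04] a [-0.01  0.   -1.  ]
```

View pics/b4_s.png

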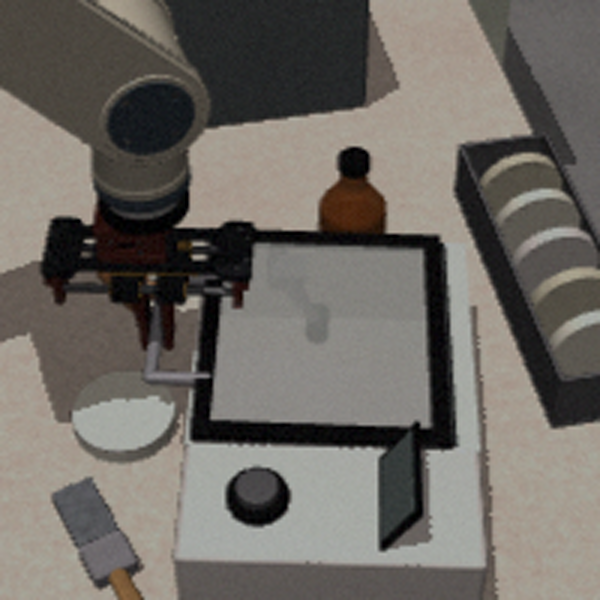

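```bash
python3 -m creep '[{"tx":0.3,"ty":0,"tz":-1,"rx":0,"ry":0,"rz":0,"fingers":255},{"tx":0.6,"ty":0,"tz":-2,"rx":0,"ry":0,"rz":0,"fingers":255},{"tx":0.6,"ty":0,"tz":-3,"rx":0,"ry":0,"rz":0,"fingers":255},{"tx":0.6,"ty":0,"tz":-4,"rx":0,"ry":0,"rz":0,"fingers":255},{"tx":0.6,"ty":0,"tz":-4,"rx":0,"ry":0,"rz":0,"fingers":255}]'; python3 st.py
```

```text
t: 15.2
ee_pos: [474.3, 75.6, 103.9]
orientation: [-1.098, 1.382, -1.372]
ft_force: [-8.8, 9.2, -3.1]
width: 11.2
15.2 [0.13 0.42 2.02 0.   0.71 0.36] [474.34  75.63 103.88] [-8.79  9.24 -3.13] 11.232137533487284 unit tcp [-161.79    0.93  103.88] a [-0.01 -0.   -1.  ]
```

```bash
python3 -m creep '[{"tx":0,"ty":0,"tz":-1,"rx":0,"ry":0,"rz":0,"fingers":255},{"tx":0,"ty":0,"tz":-2,"rx":0,"ry":0,"rz":0,"fingers":255},{"tx":0,"ty":0,"tz":-3,"rx":0,"ry":0,"rz":0,"fingers":255},{"tx":0,"ty":0,"tz":-3,"rx":0,"ry":0,"rz":0,"fingers":255}]'; python3 st.py b5
```

```text
t: 15.7
ee_pos: [474.4, 75.6, 102.2]
orientation: [-1.097, 1.382, -1.372]
ft_force: [-14.2, 8.4, 16.2]
width: 11.2
15.7 [0.13 0.42 2.02 0.   0.7  0.36] [474.36  75.65 102.17] [-14.22   8.38  16.21] 11.225697910961179 unit tcp [-161.78    0.95  102.17] a [-0.01 -0.   -1.  ]
```

View pics/b5_s.png

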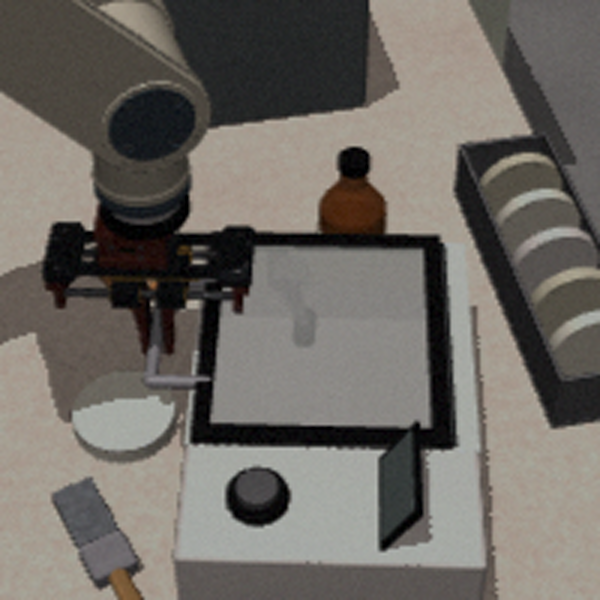

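View pics/b5_t.png

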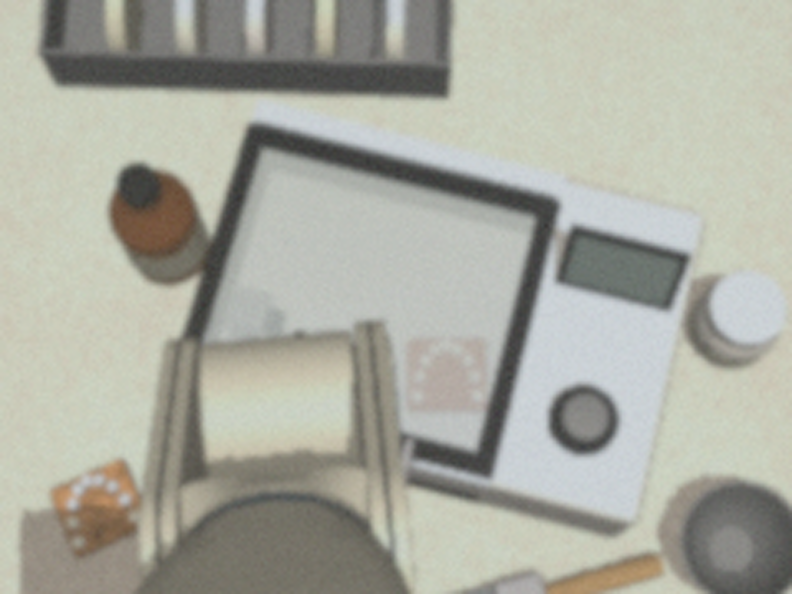

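```bash
python3 -m creep '[{"tx":0,"ty":0,"tz":1,"rx":0,"ry":0,"rz":0,"fingers":215},{"tx":0,"ty":0,"tz":2,"rx":0,"ry":0,"rz":0,"fingers":185},{"tx":0,"ty":0,"tz":2,"rx":0,"ry":0,"rz":0,"fingers":180},{"tx":0,"ty":0,"tz":2,"rx":0,"ry":0,"rz":0,"fingers":180}]'; python3 st.py b6
```

```text
t: 16.3
ee_pos: [477.8, 75.0, 103.9]
orientation: [-1.092, 1.377, -1.375]
ft_force: [-0.2, -0.2, -0.3]
width: 25.7
16.3 [0.13 0.42 2.02 0.   0.7  0.36] [477.76  75.   103.92] [-0.19 -0.15 -0.35] 25.747223353971066 unit tcp [-158.32    1.09  103.92] a [-0.  0. -1.]
```

View pics/b6_s.png

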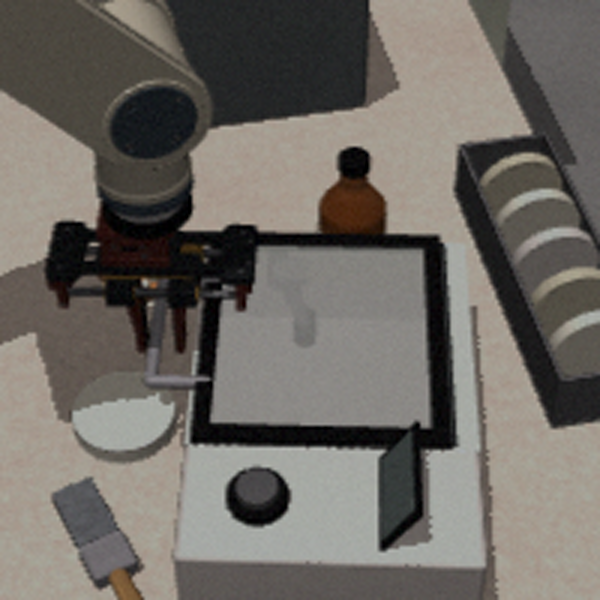

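```bash
python3 -m creep '[{"tx":-3,"ty":0.5,"tz":0,"rx":0,"ry":0,"rz":0,"fingers":180},{"tx":-3,"ty":0.5,"tz":8,"rx":0,"ry":0,"rz":0,"fingers":180},{"tx":-3,"ty":0.5,"tz":20,"rx":0,"ry":0,"rz":0,"fingers":180},{"tx":-3,"ty":0.5,"tz":45,"rx":0,"ry":0,"rz":0,"fingers":180},{"tx":-3,"ty":0.5,"tz":80,"rx":0,"ry":0,"rz":0,"fingers":200},{"tx":-3,"ty":0,"tz":110,"rx":0,"ry":0,"rz":0,"fingers":255},{"tx":-3,"ty":0,"tz":110,"rx":0,"ry":0,"rz":0,"fingers":255}]'; python3 st.py b7;  python3 - <<'E'
from h import *
from kin import RU,org,U
T=cam("top");S=cam("side")
t=lambda x,y:(200+x/3.3-.35,105+y/3.3-.35); s=lambda x,y:(230+x/3-.33,110+y/3-.33)
for a,b in((t(573,228),s(418,425)),(t(688,257),s(420,512)),(t(668,308),s(382,548)),(t(560,280),s(380,487)),(t(585,416),s(258,485))):
    P,e=tri(T,a,S,b);print(P.round(1),round(e,1),RU.inv().apply(P-org).round(1))
print(U(-60,-180,118))
E
```

```text
t: 17.27
ee_pos: [475.8, 75.4, 216.6]
orientation: [-1.088, 1.374, -1.375]
ft_force: [0.7, -0.1, -0.1]
width: 2.5
17.275 [0.13 0.23 1.95 0.   0.95 0.36] [475.77  75.44 216.59] [ 0.71 -0.05 -0.13] 2.489468378358348 unit tcp [-160.35    1.07  216.59] a [ 0.  0. -1.]
[ 667.1 -109.7  157. ] 3.0 [  68.  -135.8  157. ]
[ 646.5 -193.7  159.6] 2.6 [  67.  -222.2  159.6]
[ 620.3 -187.5  109. ] 1.9 [  40.1 -222.2  109. ]
[ 643.4 -108.5   79.8] 6.9 [  44.6 -140.1   79.8]
[ 532.  -122.1  128.6] 3.0 [ -60.7 -178.5  128.6]
[ 532.40569306 -123.68067482  118.        ]
```

View pics/b7_s.png

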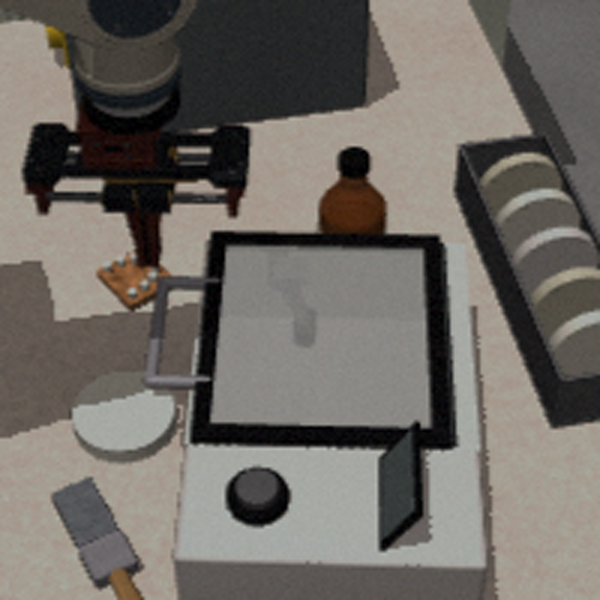

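View pics/b7_t.png

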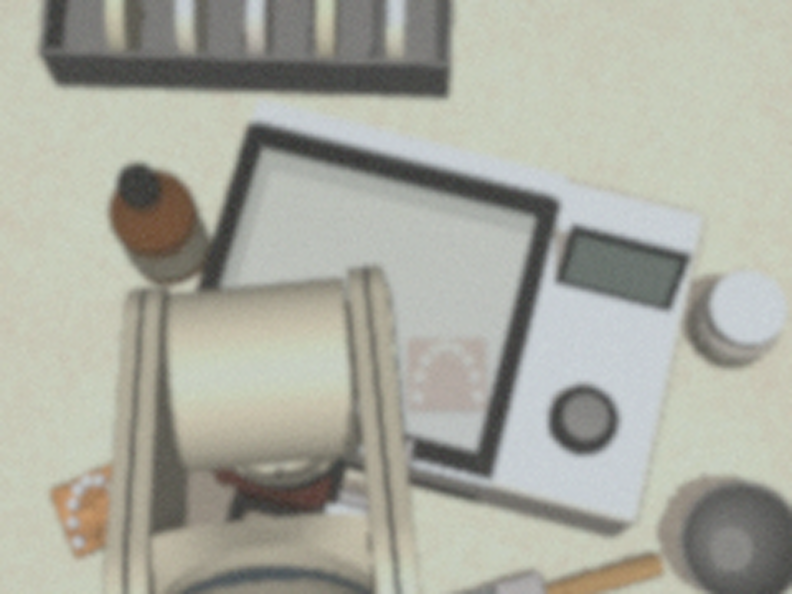

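```bash
python3 -m creep '[{"tx":14,"ty":-50,"tz":0,"rx":0,"ry":0,"rz":0,"fingers":255},{"tx":28,"ty":-100,"tz":0,"rx":0,"ry":0,"rz":0,"fingers":255},{"tx":42,"ty":-150,"tz":0,"rx":0,"ry":0,"rz":0,"fingers":255},{"tx":56,"ty":-198,"tz":-20,"rx":0,"ry":0,"rz":0,"fingers":255},{"tx":56,"ty":-198,"tz":-45,"rx":0,"ry":0,"rz":0,"fingers":255},{"tx":56,"ty":-198,"tz":-62,"rx":0,"ry":0,"rz":0,"fingers":255},{"tx":56,"ty":-198,"tz":-62,"rx":0,"ry":0,"rz":0,"fingers":255}]'; python3 st.py c1
```

```text
t: 18.35
ee_pos: [528.6, -122.1, 149.8]
orientation: [-1.096, 1.381, -1.371]
ft_force: [0.2, 0.1, -0.0]
width: 1.0
18.35 [-0.25  0.42  1.87  0.    0.86 -0.02] [ 528.65 -122.06  149.8 ] [ 0.17  0.05 -0.04] 0.985333116985748 unit tcp [ -64.03 -179.27  149.8 ] a [-0.01  0.   -1.  ]
```

View pics/c1_s.png

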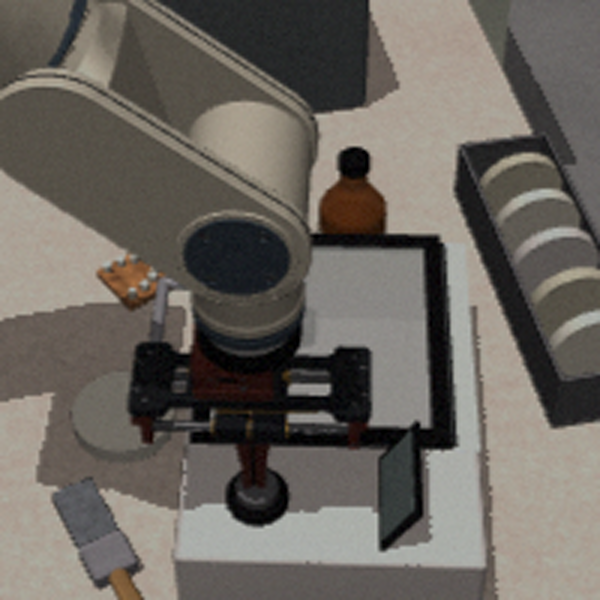

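```bash
python3 -m creep '[{"tx":3,"ty":0,"tz":-4,"rx":0,"ry":0,"rz":0,"fingers":255},{"tx":3,"ty":-1,"tz":-8,"rx":0,"ry":0,"rz":0,"fingers":255},{"tx":3,"ty":-1,"tz":-12,"rx":0,"ry":0,"rz":0,"fingers":255},{"tx":3,"ty":-1,"tz":-14,"rx":0,"ry":0,"rz":0,"fingers":255},{"tx":3,"ty":-1,"tz":-14,"rx":0,"ry":0,"rz":0,"fingers":255}]'; python3 st.py
```

```text
t: 19.08
ee_pos: [533.3, -123.8, 137.8]
orientation: [-1.093, 1.377, -1.374]
ft_force: [0.2, 0.7, 2.2]
width: 0.3
19.075 [-0.25  0.44  1.86  0.    0.84 -0.02] [ 533.34 -123.78  137.84] [0.22 0.66 2.25] 0.27062281885498163 unit tcp [ -59.07 -179.88  137.84] a [-0.  0. -1.]
```

```bash
python3 -m creep '[{"tx":0,"ty":0,"tz":-2,"rx":0,"ry":0,"rz":0,"fingers":255},{"tx":0,"ty":0,"tz":-4,"rx":0,"ry":0,"rz":0,"fingers":255},{"tx":0,"ty":0,"tz":-6,"rx":0,"ry":0,"rz":0,"fingers":255},{"tx":0,"ty":0,"tz":-6,"rx":0,"ry":0,"rz":0,"fingers":255}]'; python3 st.py
```

```text
t: 19.58
ee_pos: [533.5, -123.8, 133.9]
orientation: [-1.093, 1.377, -1.374]
ft_force: [-7.1, 2.6, 26.0]
width: 0.6
19.575 [-0.25  0.45  1.87  0.    0.83 -0.02] [ 533.47 -123.81  133.92] [-7.14  2.57 25.98] 0.5519915652752518 unit tcp [ -58.93 -179.88  133.92] a [-0.  0. -1.]
```

```bash
python3 -m creep '[{"tx":0,"ty":0,"tz":0,"rx":0,"ry":0,"rz":0,"fingers":255},{"tx":0,"ty":0,"tz":4,"rx":0,"ry":0,"rz":0,"fingers":255},{"tx":0,"ty":0,"tz":10,"rx":0,"ry":0,"rz":0,"fingers":255},{"tx":0,"ty":0,"tz":30,"rx":0,"ry":0,"rz":0,"fingers":255},{"tx":0,"ty":0,"tz":70,"rx":0,"ry":0,"rz":0,"fingers":255},{"tx":-50,"ty":0,"tz":110,"rx":0,"ry":0,"rz":0,"fingers":255},{"tx":-100,"ty":0,"tz":130,"rx":0,"ry":0,"rz":0,"fingers":255},{"tx":-120,"ty":0,"tz":130,"rx":0,"ry":0,"rz":0,"fingers":255},{"tx":-120,"ty":0,"tz":130,"rx":0,"ry":0,"rz":0,"fingers":255}]'; python3 st.py d1 x
```

```text
t: 20.7
ee_pos: [412.3, -123.8, 261.3]
orientation: [-1.093, 1.379, -1.374]
ft_force: [0.5, 0.9, 0.1]
width: 0.5
20.7 [-0.32  0.09  2.01  0.    1.05 -0.09] [ 412.29 -123.81  261.29] [0.49 0.89 0.09] 0.49336383213465257 unit tcp [-176.95 -207.4   261.29] a [-0.  0. -1.]
```

View pics/d1_s.png

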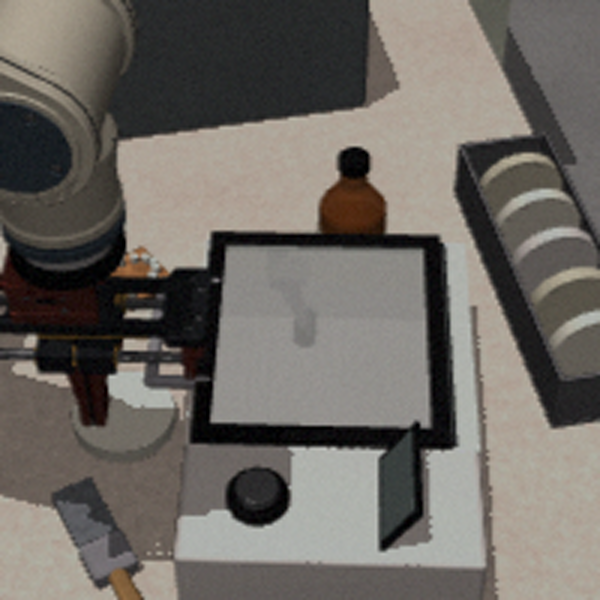

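View pics/d1_t.png

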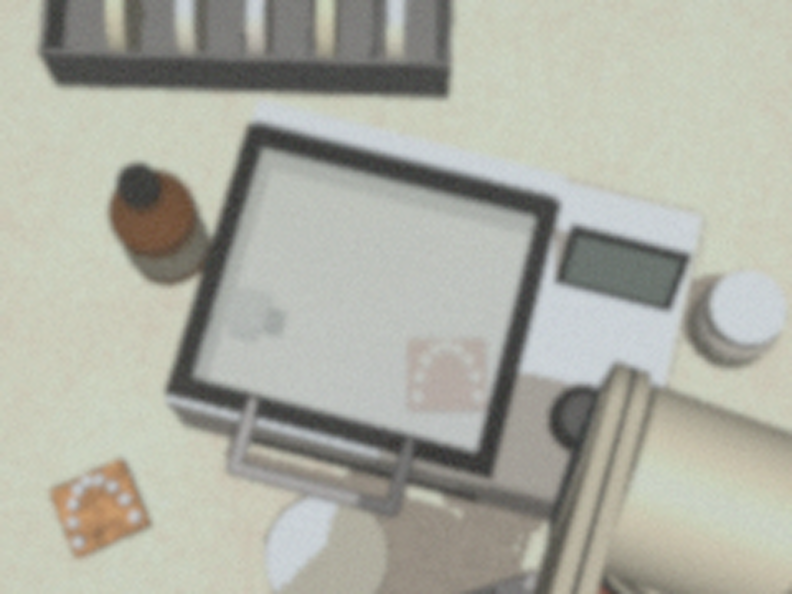

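```bash
python3 - <<'E'
from h import *
from kin import RU,org,U
T=cam("top");S=cam("side")
t=lambda x,y:(200+x/3.3-.35,105+y/3.3-.35); s=lambda x,y:(230+x/3-.33,110+y/3-.33)
for a,b in((t(235,466),s(163,284)),(t(394,506),s(151,380)),(t(248,130),s(213,235)),(t(180,390),s(205,440)),(t(490,468),s(192,441)),(t(554,205),s(452,445))):
    P,e=tri(T,a,S,b);print(P.round(1),round(e,1),RU.inv().apply(P-org).round(1))
big=cv2.resize(S[0][180:310,260:400],None,fx=4.5,fy=4.5,interpolation=cv2.INTER_CUBIC)
for v in((-160,60,115),(-160,-60,115),(-160,-60,125),(-120,125,118),(-120,-125,118),(-60,-180,131),(-60,-180,125)):
    q=(proj(S,U(*v))[0]-[260,180]+.5)*4.5;cv2.circle(big,(int(q[0]),int(q[1])),3,(0,0,255),-1)
cv2.imwrite("pics/fin.png",big)
E
```

```text
[488.5 133.9 111.7] 0.8 [-161.2   60.9  111.7]
[462.3  15.7 116.3] 1.1 [-159.9  -60.1  116.3]
[608.1  95.8 256.7] 170.6 [-36.1  50.9 256.7]
[ 565.1  220.3 -225.4] 87.7 [-106.2  162.4 -225.4]
[490.4 -54.3 112.6] 3.8 [-116.6 -122.   112.6]
[ 701.2 -100.3  108.9] 4.6 [  99.1 -118.9  108.9]
```

View pics/fin.png

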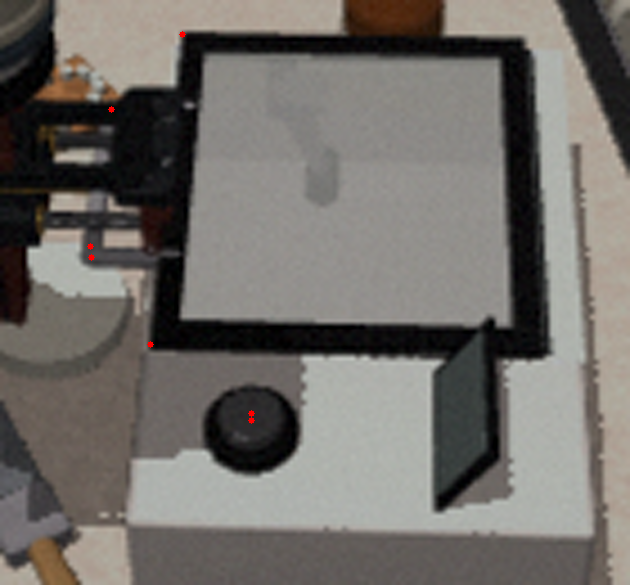

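```bash
python3 -c "
from workcell import ctrl
o=ctrl.get_obs();print(o['ft_force'],o['t']);print(ctrl.close_job())"
```

```text
[-0.76722514 -0.83232998 -0.34951276] 20.9
the job is handed in; nothing more can be done
None
```

I carried out every step in order, with the arm clear of everything at the end, and handed the job in at t ≈ 20.9 s of the 64 s allowed. It reported no verdict.

1. **Stay:** I pushed the knuckle back about 20 mm with closed fingers. The lid sank about 4° and stayed up, which puts the fold at about 0.8 rad.
2. **Lid:** I gripped the bar handle with the fingers pointing straight down and lowered it along its arc at about 0.35 rad/s, slower near the end. The vertical force rose to 16 N at the stop; then I let go and lifted clear.
3. **Start button:** I pressed it until the force rose to 26 N, well above the 5 N it needs to reach full travel. Then I released it and moved away.

**Last checks:**
- **Handle height:** the two cameras put the bar at about 112–116 mm, against 115 mm for a shut lid. Two degrees open would show as about 9 mm.
- **Robot:** force readings were about zero, so the arm touches nothing.
- **Loose things:** bottle, jar, both models, blank and brush look unmoved. I judged this by eye without measuring, and the bowl was hidden behind the arm in the last pictures.
- **Button:** it looks up again, but it was in shadow, so I could not measure its height.

**Disagreements:**
- **Stop height:** the stop came about 6 mm lower at the tool than I expected, so the bar had probably slid a little between the fingers.
- **Unit outline:** the column edge measured about 15 mm narrower than stated. I relied on the handle, knuckle, pivot and button instead; after a small correction they agreed to within about 4 mm.

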